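# Sort freshly turned pieces into the sample trays

### The job

Sort the five loose pale-wood turned pieces (two drawer knobs, two rings, one spindle) into the three black trays; the sample fixed on the grey ledge of each tray shows which kind belongs in it. Set every piece down on the floor of its tray, beside whatever is there already: knobs standing upright on their feet, rings lying flat, the spindle lying down. Leave the oil bottle and the dark wooden bowl standing where they are.

Things in the scene. Friction and masses are not known exactly. Their poses are not given: they have to be found in the camera images.
- knob_domed: Loose mushroom-shaped drawer knob of pale wood with a domed top, standing on its foot. 38 mm high; foot 30 mm in diameter, neck 18 mm, head 40 mm in diameter with an upright rim from 22 to 30 mm above the foot (the place to grip). About 30 g. Origin: centre of the underside of the foot; z up.
- knob_flat: Loose drawer knob of pale wood with a flat disc-shaped head, standing on its foot. 34 mm high; foot 30 mm in diameter, neck 18 mm, head 42 mm in diameter with an upright rim from 22 to 34 mm above the foot (the place to grip). About 32 g. Origin: centre of the underside of the foot; z up.
- ring_tall: Loose straight-sided napkin ring of pale wood, lying flat: outside diameter 46 mm, inside 34 mm, 28 mm high. About 25 g. Origin: its centre, 14 mm above what it lies on; z along its axis, up.
- ring_barrel: Loose barrel-shaped napkin ring of pale wood, lying flat: outside diameter 54 mm over the upright middle band (6 to 16 mm above what it lies on), 46 mm at the rims, wall 6 mm, 22 mm high. About 25 g. Origin: its centre, 11 mm above what it lies on; z along its axis, up.
- spindle: Loose short turned spindle of pale wood lying down: 100 mm long along its x, with 26 mm square blocks at both ends (32 to 50 mm from the middle) and a round 23 mm thick middle 50 mm long (the place to grip). About 40 g. Origin: its centre, 13 mm above what it lies on; x along its length.
- tray_knob: Fixed open black tray, 112 (x) x 152 mm (y), walls 14 mm high, 6 mm thick, floor 4 mm thick. Origin: centre of the open part's underside; z up, x away from the robot (within about 0.2 rad). Beyond its +x wall a 10 mm high grey ledge reaches x = 108 mm; fixed there at x = 83, y = 0 mm is its sample: a domed drawer knob standing up, its top 48 mm above the bench. Both knobs go in this tray.
- tray_ring: Fixed open black tray, 112 (x) x 152 mm (y), walls 14 mm high, 6 mm thick, floor 4 mm thick. Origin: centre of the open part's underside; z up, x away from the robot (within about 0.2 rad). Beyond its +x wall a 10 mm high grey ledge reaches x = 108 mm; fixed there at x = 83, y = 0 mm is its sample: a straight napkin ring lying flat, its top 38 mm above the bench. Both rings go in this tray.
- tray_spindle: Fixed open black tray, 112 (x) x 152 mm (y), walls 14 mm high, 6 mm thick, floor 4 mm thick. Origin: centre of the open part's underside; z up, x away from the robot (within about 0.2 rad). Beyond its +x wall a 10 mm high grey ledge reaches x = 108 mm; fixed there at x = 83, y = 0 mm is its sample: a spindle lying along the tray's y, its top 36 mm above the bench. The spindle goes in this tray.
- oil_bottle: Bystander: amber bottle with a black cap, 48 mm in diameter, 125 mm high, standing loose beyond the pieces. Origin: centre of its underside; z up. To be left standing where it is.
- bowl: Bystander: small turned bowl of darker wood, 100 mm in diameter, 45 mm high, standing loose beyond the pieces. Origin: centre of its underside; z up. To be left standing where it is.

How it is judged:
By the outcome, as a careful person would: the job done as asked, in the order asked, and still so for the second after the job is handed in, with the robot touching nothing.
It also fails if it takes over 112 s, if anything falls off the work surface, if the arm or the gripper's body presses on something with over 40 N, if the wrist force passes 120 N, or if a joint passes its speed limit or range.

### The arm

A 7-joint arm with a two-finger parallel gripper is mounted at the origin on the work surface. World frame = base frame: x ahead of the robot, y to its left, z up, the work surface at z = 0. Lengths are in m, angles in rad, forces in N, time in s.
With the tool pointing down it reaches from about 0.425 to 0.95 m from the base axis. Payload 16.7 kg.
Tool frame: the origin (TCP) lies midway between the tips of the shut fingers; the grasp point (between the pads) lies 19 mm behind it (arm.tcp_to_grasp is the distance from the TCP to the grasp point, in m); z points along the fingers, x is the direction in which the jaws open and shut, and the axes are right-handed (so a half turn about z gives the same grasp; the last joint's range is limited). The gripper opens to 94 mm and grips with 3 to 60 N. Pads are 16 mm wide; open, the fingers measure 119 mm over their backs; the gripper's body (75 mm by 177 mm) begins 78 mm behind the grasp point.
Start: joints at [-1.433, 0.426, 0.074, 1.606, -0.034, 1.111, -0.067], TCP at [0.191, 0.647, 0.205] pointing down, gripper open.
Joint ranges: [-2.85, 2.85], [-0.5, 2.14], [-1.23, 1.37], [0.21, 2.46], [-1.02, 4.16], [0.16, 2.05], [-2.73, 2.73]. Speed limits (rad/s): [1.89, 1.89, 2.39, 2.39, 3.01, 3.01, 3.01].

### API

Orientations are given as a unit quaternion [x, y, z, w].
In Python, from bench import arm, imaging gives the robot as it stands.
- The arm moves only by the tool move_arm, never from a script. Its argument "moves" is a list of rows, each an object with "delta_pos": the shift along the tool's x, y, z in m, a list of three; "yaw": the turn about the tool's z in degrees; "gripper": the opening, from 0 (shut) to 1 (fully open). A call has 1 to 20 rows; each row shifts and turns the commanded pose from where the row before left it, along the tool's axes as they then stand; what a row does not reach is not made up. A row lasts 1/12 s, in which the tool goes at most 41.7 mm and 7.16 degrees, less where a joint would pass 70% of its speed; a pose out of reach is approached as far as the arm can. A call with a gripper value outside its range is refused whole. The fingers move at their own pace and stop on an object; the grip force is fixed at half the most. Time passes only in rows, so rows that do not move let the fingers close. It gives the time, the measured TCP pose, the force and the opening at its end, in the units of the state.
- arm.get_obs(): the state, without advancing time (a new reading comes with each control period).
- imaging.snapshot(name): name is "side" or "top"; returns (picture, depth): 384x512x3 uint8, red, green, blue; 384x512 float32, m along the optical axis (not along the pixel's ray), 0 where there is no reading.
- imaging.get_calibration(name): a dict with "mtx" (3x3 intrinsics, pixels), "R" (3x3) and "t" (3): a world point X has camera coordinates R X + t. Camera axes: x right, y down, z forward; pixel columns grow to the right and rows downward; lengths in m; the calibration is good to about 2 mm. A picture is of the moment at which its call begins. get_calibration takes no time and is no camera call.
- arm.sign_off(): hands the job in, once; it reports no verdict.
Trained networks look in the newest picture that a camera, given by its name, has taken for a name from the list of things; names that differ only in an ending like _2 or _b are one class to them, and where a whole thing is asked for, a point or a joint stands for the part that bears it (a point fixed in the world has none). Each returns a list of dicts, best first, with "conf" (0 to 1); they miss things now and then, are a little off and sometimes report something else, mostly with a low value. They report only what shows in the picture. A call takes as long as a camera call.
- imaging.outline_of(camera, query): "region" (384x512 bool, what is visible of it) and "box" ([centre column, centre row, width, height] in pixels, round what is visible of it).
- imaging.pinpoint(camera, query): "pixel" ([column, row] in pixels: a listed point, or the origin of a listed thing).
The state is a dict: "clock": time; "joint_positions": joint angles; "joint_velocities": joint speeds; "joint_efforts": joint torques, N m; "tool_pos": TCP position; "tcp_rot": TCP orientation; "force": force on the tool from outside, world axes, zero at the start; "wrist_torque": the same for the moment, N m; "finger_gap": finger opening in m.
Only numpy, scipy, OpenCV 4.12 (cv2) and the standard library are available. Lean on these libraries where they do the work, as an engineer would, in place of code of your own. Each camera call takes 0.05 s, during which the arm holds its last target.

## Working session

There is one attempt and no reset: what is moved stays moved. The work goes in short steps, Python scripts to look and compute and a tool call to move; the robot and the scene stay as the last step left them, time stands still between calls to the robot, and variables do not carry over. Pictures are saved under pics/ and viewed, and the job is handed in when it is done.

Besides the shell and the picture viewer there is one more tool, called after "Request:" as name(argument=value, ...) on one line, values as JSON. move_arm: Moves the arm, as the interface text tells. Its arguments: {"type":"object","properties":{"moves":{"type":"array"}},"required":["moves"]}

```bash
mkdir -p pics; ls; python3 - <<'E'
from bench import arm, imaging
import cv2, numpy as np
o=arm.get_obs(); print({k:(np.round(v,3).tolist() if not isinstance(v,float) else v) for k,v in o.items()})
print(arm.tcp_to_grasp)
for n in ("side","top"):
    c=imaging.get_calibration(n); print(n,np.round(c["mtx"],1).tolist(),np.round(c["R"],3).tolist(),np.round(c["t"],3).tolist())
    p,d=imaging.snapshot(n); cv2.imwrite(f"pics/{n}0.png",p[:,:,::-1]); np.save(f"pics/{n}0d.npy",d)
print(arm.get_obs()["clock"])
E
```

```text
pics
{'clock': 0.0, 'joint_positions': [-1.434, 0.427, 0.074, 1.607, -0.034, 1.111, -0.067], 'joint_velocities': [0.001, -0.001, -0.001, 0.001, 0.002, 0.001, -0.001], 'joint_efforts': [0.002, -93.582, 3.667, -45.417, -0.049, 0.02, 0.0], 'tool_pos': [0.191, 0.647, 0.205], 'tcp_rot': [0.801, 0.599, -0.0, 0.0], 'force': [-0.863, 0.82, -0.152], 'wrist_torque': [0.058, -0.006, 0.008], 'finger_gap': 0.09374601162074249}
0.0188
side [[399.0, 0.0, 262.3], [0.0, 399.0, 186.9], [0.0, 0.0, 1.0]] [[-0.987, -0.158, -0.014], [-0.113, 0.764, -0.635], [0.112, -0.626, -0.772]] [0.582, 0.087, 1.092]
top [[493.4, 0.0, 261.3], [0.0, 493.4, 192.1], [0.0, 0.0, 1.0]] [[-0.006, -1.0, -0.019], [-0.998, 0.007, -0.055], [0.055, 0.018, -0.998]] [0.022, 0.575, 1.161]
0.1
```

View pics/top0.png

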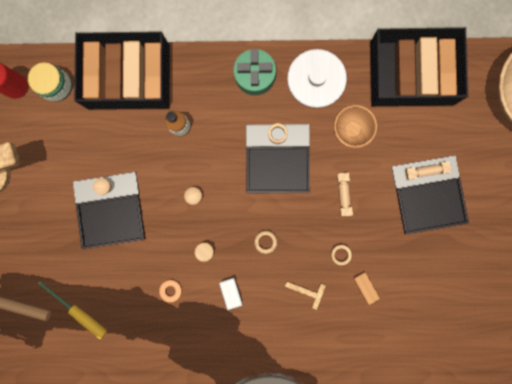

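View pics/side0.png

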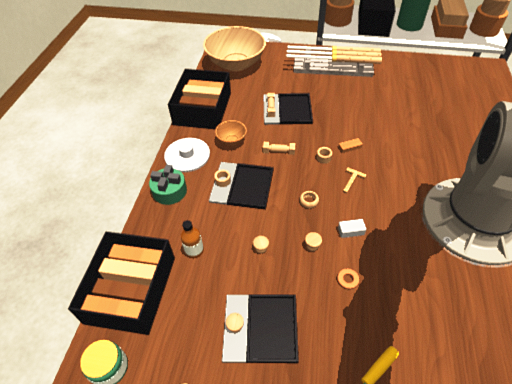

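The top view shows the knob tray at about (110,218), the ring tray at (278,165) and the spindle tray at (432,200). The knobs are at (193,196) and (204,252), the rings at (265,242) and (341,255), and the spindle at (345,194). The bottle is at (178,123) and the bowl at (356,126). There are also some unlisted objects lying around. Next I'll measure positions with the networks.

```bash
cat > h.py <<'E'
from bench import arm, imaging
import numpy as np, cv2
def ray(cam,px):
    c=imaging.get_calibration(cam); K,R,t=map(np.asarray,(c["mtx"],c["R"],c["t"]))
    C=-R.T@t; d=R.T@np.linalg.inv(K)@np.array([px[0],px[1],1.0]); return C,d
def at_z(cam,px,z):
    C,d=ray(cam,px); return C+d*(z-C[2])/d[2]
def proj(cam,X):
    c=imaging.get_calibration(cam); K,R,t=map(np.asarray,(c["mtx"],c["R"],c["t"]))
    q=K@(R@np.asarray(X,float)+t); return q[:2]/q[2]
def cloud(cam,d):
    c=imaging.get_calibration(cam); K,R,t=map(np.asarray,(c["mtx"],c["R"],c["t"]))
    v,u=np.mgrid[:d.shape[0],:d.shape[1]]
    P=np.stack([(u-K[0,2])/K[0,0]*d,(v-K[1,2])/K[1,1]*d,d],-1)
    return (P-t)@R
E
python3 - <<'E'
from h import *
names={"knob_domed":0.0,"knob_flat":0.0,"ring_tall":0.014,"ring_barrel":0.011,"spindle":0.013,"tray_knob":0,"tray_ring":0,"tray_spindle":0,"oil_bottle":0,"bowl":0}
for cam in ("top","side"):
    p,d=imaging.snapshot(cam); np.save(f"pics/{cam}1d.npy",d); 
    for n,z in names.items():
        o=imaging.outline_of(cam,n); pp=imaging.pinpoint(cam,n)
        print(cam,n,[(round(x["conf"],2),np.round(x["box"]).tolist()) for x in o[:3]],[(round(x["conf"],2),np.round(x["pixel"],1).tolist(),np.round(at_z(cam,x["pixel"],z)[:2],4).tolist()) for x in pp[:3]])
        if o: np.save(f"pics/{cam}_{n}.npy",o[0]["region"])
print(arm.get_obs()["clock"])
E
```

```text
top knob_domed [(0.76, [193.0, 198.0, 20.0, 18.0])] [(0.62, [192.6, 196.9], [0.5651, 0.1847])]
top knob_flat [(0.78, [204.0, 250.0, 17.0, 14.0])] [(0.53, [203.7, 251.9], [0.4324, 0.1577]), (0.18, [182.3, 125.9], [0.739, 0.2103])]
top ring_tall [(0.59, [341.0, 256.0, 12.0, 16.0])] [(0.45, [341.9, 254.8], [0.4249, -0.172])]
top ring_barrel [(0.55, [264.0, 244.0, 21.0, 24.0])] [(0.71, [265.6, 244.4], [0.4502, 0.0084])]
top spindle [(0.75, [346.0, 198.0, 12.0, 40.0])] [(0.8, [342.7, 196.0], [0.5643, -0.1761])]
top tray_knob [(0.96, [110.0, 213.0, 78.0, 78.0])] [(0.96, [109.2, 221.2], [0.5075, 0.3874])]
top tray_ring [(0.59, [278.0, 159.0, 66.0, 70.0])] [(0.85, [276.8, 170.2], [0.6285, -0.0198])]
top tray_spindle [(0.93, [430.0, 193.0, 74.0, 79.0])] [(0.71, [431.6, 204.1], [0.544, -0.3905])]
top oil_bottle [(0.79, [177.0, 124.0, 15.0, 30.0])] [(0.73, [182.4, 125.3], [0.7405, 0.2101]), (0.6, [345.6, 195.8], [0.5653, -0.185])]
top bowl [(0.93, [355.0, 127.0, 42.0, 39.0])] [(0.98, [355.6, 132.1], [0.7198, -0.2116])]
side knob_domed [(0.71, [262.0, 245.0, 14.0, 15.0])] [(0.48, [261.8, 249.3], [0.5621, 0.1825])]
side knob_flat [(0.56, [311.0, 241.0, 14.0, 18.0])] [(0.6, [310.9, 247.1], [0.4363, 0.1567])]
side ring_tall [(0.62, [323.0, 155.0, 16.0, 17.0])] [(0.6, [322.2, 157.3], [0.4285, -0.1579])]
side ring_barrel [(0.46, [309.0, 200.0, 17.0, 17.0])] []
side spindle [(0.66, [280.0, 149.0, 29.0, 15.0])] [(0.59, [277.1, 146.9], [0.572, -0.1837])]
side tray_knob [(0.61, [260.0, 328.0, 75.0, 71.0])] [(0.66, [274.0, 328.0], [0.5018, 0.3815])]
side tray_ring [(0.87, [241.0, 185.0, 62.0, 50.0])] [(0.77, [251.3, 184.3], [0.628, -0.0308])]
side tray_spindle [] [(0.76, [294.5, 110.7], [0.5377, -0.3819])]
side oil_bottle [(0.86, [192.0, 238.0, 22.0, 35.0])] [(0.76, [193.8, 251.1], [0.7365, 0.2145])]
side bowl [(0.89, [233.0, 130.0, 31.0, 24.0])] [(0.68, [231.3, 140.7], [0.725, -0.2034])]
2.2
```

```bash
python3 - <<'E'
import cv2
p=cv2.imread("pics/top0.png")
a=p[165:325,150:400]
cv2.imwrite("pics/c1.png",cv2.resize(a,None,fx=3.2,fy=3.2,interpolation=cv2.INTER_CUBIC))
E
python3 - <<'E'
from h import *
d=np.load("pics/top1d.npy"); P=cloud("top",d); H=P[...,2]
ds=np.load("pics/side1d.npy"); Ps=cloud("side",ds)
print("bench z top",np.median(H[280:300,195:215]), "noise",H[300:320,330:350].std(), "side", np.median(Ps[200:230,380:400,2]))
def seg(Q,c,r=0.045,z0=0.008):
    m=(np.hypot(Q[...,0]-c[0],Q[...,1]-c[1])<r)&(Q[...,2]>z0)&(Q[...,2]<0.07)
    return Q[m]
for n,c in dict(knob_domed=(.564,.184),knob_flat=(.434,.157),ring_tall=(.427,-.165),ring_barrel=(.452,.006),spindle=(.566,-.18),tray_knob=(.505,.385)).items():
    for nm,Q in (("top",P),("side",Ps)):
        s=seg(Q,c,0.065 if n=="spindle" else .04)
        if len(s)<5: print(n,nm,"few"); continue
        lo,hi=np.percentile(s[:,:2],[2,98],axis=0); 
        (cx,cy),r=cv2.minEnclosingCircle((s[:,:2]*1000).astype(np.float32))
        print(n,nm,len(s),"mid",np.round((lo+hi)/2,4),"span",np.round(hi-lo,4),"mean",np.round(s[:,:2].mean(0),4),"circ",round(cx,1),round(cy,1),round(r,1),"ztop",round(np.percentile(s[:,2],95),4))
E
```

```text
bench z top 0.0009198222361142875 noise 0.002343334769267035 side 0.0006758810556028486
knob_domed top 226 mid [0.5658 0.1794] span [0.0355 0.0364] mean [0.5657 0.1786] circ 566.4 179.3 20.0 ztop 0.0412
knob_domed side 192 mid [0.5647 0.1803] span [0.036  0.0344] mean [0.5644 0.1829] circ 564.8 179.1 20.4 ztop 0.0389
knob_flat top 255 mid [0.4344 0.1522] span [0.0368 0.0373] mean [0.4343 0.152 ] circ 434.0 152.4 20.8 ztop 0.0388
knob_flat side 223 mid [0.4332 0.1528] span [0.0382 0.0395] mean [0.4334 0.1545] circ 434.0 151.2 23.1 ztop 0.037
ring_tall top 174 mid [ 0.4255 -0.1676] span [0.042  0.0426] mean [ 0.4254 -0.1677] circ 433.5 -168.0 29.8 ztop 0.0316
ring_tall side 168 mid [ 0.4245 -0.1673] span [0.0417 0.0442] mean [ 0.4238 -0.1665] circ 421.6 -168.4 25.5 ztop 0.0297
ring_barrel top 206 mid [0.4552 0.0085] span [0.0496 0.0497] mean [0.4564 0.0083] circ 456.1 8.5 26.7 ztop 0.025
ring_barrel side 183 mid [0.455  0.0106] span [0.0493 0.0477] mean [0.4547 0.0134] circ 454.1 8.5 27.2 ztop 0.0239
spindle top 432 mid [ 0.5672 -0.1785] span [0.0967 0.0294] mean [ 0.5674 -0.1783] circ 560.3 -180.8 58.0 ztop 0.0295
spindle side 241 mid [ 0.5662 -0.1784] span [0.0961 0.0292] mean [ 0.5664 -0.1751] circ 565.6 -179.8 50.8 ztop 0.028
tray_knob top 87 mid [0.5068 0.3862] span [0.0697 0.0718] mean [0.5071 0.385 ] circ 505.3 385.5 39.7 ztop 0.0106
tray_knob side 21 mid [0.5062 0.3873] span [0.0629 0.0677] mean [0.5052 0.3847] circ 508.9 386.8 37.5 ztop 0.0099
```

View pics/c1.png

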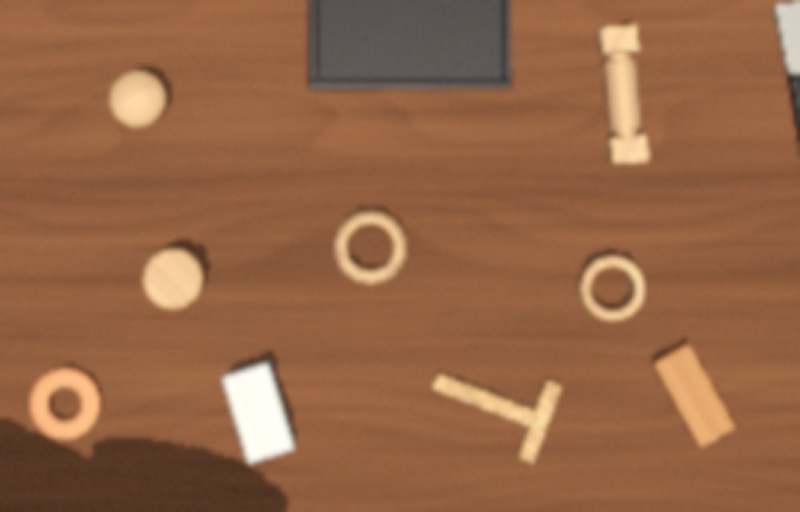

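Top and side depth agree to about 2 mm for all the pieces. Now I'll fit the tray poses and the spindle yaw.

```bash
cat > trays.py <<'E'
from h import *
p=cv2.imread("pics/top0.png").astype(int); d=np.load("pics/top1d.npy"); P=cloud("top",d)
hsv=cv2.cvtColor(p.astype(np.uint8),cv2.COLOR_BGR2HSV)
vis=cv2.imread("pics/top0.png")
for n,c in dict(knob=(110,218),ring=(278,170),spindle=(432,205)).items():
    reg=np.load(f"pics/top_tray_{n}.npy")
    dark=((hsv[...,2]<85)&(hsv[...,1]<110)).astype(np.uint8)
    k,l,st,ce=cv2.connectedComponentsWithStats(dark)
    i=l[c[1],c[0]]; m=(l==i).astype(np.uint8)
    cs,_=cv2.findContours(m,cv2.RETR_EXTERNAL,cv2.CHAIN_APPROX_NONE)
    cnt=max(cs,key=cv2.contourArea); r=cv2.minAreaRect(cnt); b=cv2.boxPoints(r)
    W=np.array([at_z("top",q,0.014)[:2] for q in b])
    cen=W.mean(0); e=[W[1]-W[0],W[2]-W[1]]; L=[np.linalg.norm(v) for v in e]
    s=e[0] if L[0]<L[1] else e[1]; s=s*np.sign(s[0]); 
    print(n,"px rect",np.round(r[0],1),np.round(r[1],1),"cen",np.round(cen,4),"dims",np.round(L,4),"yaw deg",round(np.degrees(np.arctan2(s[1],s[0])),2))
    # ledge: grey bright low saturation
    led=((hsv[...,2]>120)&(hsv[...,1]<50)).astype(np.uint8)
    ys,xs=np.nonzero(reg & (led>0))
    cv2.drawContours(vis,[b.astype(int)],0,(0,255,0),1)
for n in ("spindle",):
    for nm in ("top","side"):
        Q=cloud(nm,np.load(f"pics/{nm}1d.npy"))
        m=(np.hypot(Q[...,0]-.567,Q[...,1]+.1785)<.065)&(Q[...,2]>.009)
        s=(Q[m][:,:2]*1000).astype(np.float32); r=cv2.minAreaRect(s)
        v=cv2.PCACompute(s,None)[1][0]; v*=np.sign(v[0])
        print(n,nm,r,"pca",np.degrees(np.arctan2(v[1],v[0])))
cv2.imwrite("pics/vis1.png",vis)
E
python3 trays.py
```

```text
knob px rect [110.  220.8] [44.4 63.6] cen [0.5086 0.3809] dims [0.1533 0.1065] yaw deg 9.29
ring px rect [255.5 191.5] [383. 511.] cen [0.5862 0.0376] dims [1.2492 0.9091] yaw deg -1.92
spindle px rect [431.9 205.9] [45.7 64.3] cen [ 0.5395 -0.3866] dims [0.1525 0.108 ] yaw deg 8.64
spindle top ((559.98876953125, -179.9083709716797), (115.1279067993164, 26.019718170166016), 4.363234043121338) pca 4.6891565
spindle side ((566.1751098632812, -179.31719970703125), (100.04265594482422, 28.399667739868164), 3.9500274658203125) pca 5.0683727
```

View pics/vis1.png

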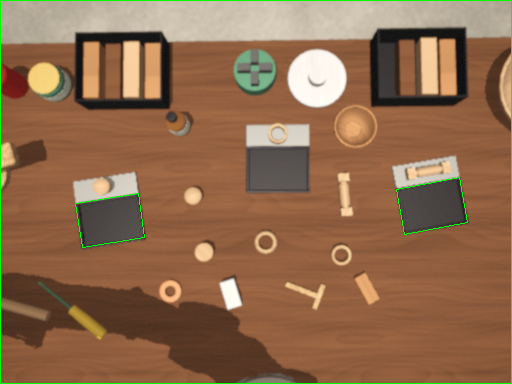

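The green fits sit on the knob and spindle trays. The ring tray needs a different threshold. I'll fix that and cross-check all three trays against their ledge samples.

```bash
python3 - <<'E'
from h import *
p=cv2.imread("pics/top0.png"); hsv=cv2.cvtColor(p,cv2.COLOR_BGR2HSV)
print(hsv[170,278],hsv[150,240],hsv[170,248],hsv[218,110],hsv[145,278])
dark=((hsv[...,2]<100)&(hsv[...,1]<80)).astype(np.uint8); dark[:,:235]=0; dark[:,320:]=0; dark[:140]=0; dark[200:]=0
k,l,st,ce=cv2.connectedComponentsWithStats(dark); m=(l==l[170,278]).astype(np.uint8)
cnt=max(cv2.findContours(m,cv2.RETR_EXTERNAL,cv2.CHAIN_APPROX_NONE)[0],key=cv2.contourArea)
r=cv2.minAreaRect(cnt); b=cv2.boxPoints(r); W=np.array([at_z("top",q,.014)[:2] for q in b]); print("ring",r,np.round(W.mean(0),4),[np.linalg.norm(W[1]-W[0]),np.linalg.norm(W[2]-W[1])])
print(np.round(W,4).tolist())
for nm in ("top","side"):
    Q=cloud(nm,np.load(f"pics/{nm}1d.npy"))
    for n,c,yaw,rr in (("knob",(.5086,.3809),9.3,.03),("ring",(.63,-.021),0,.035),("spindle",(.5395,-.3866),8.64,.06)):
        y=np.radians(yaw); s=np.array(c)+.083*np.array([np.cos(y),np.sin(y)])
        m=(np.hypot(Q[...,0]-s[0],Q[...,1]-s[1])<rr)&(Q[...,2]>.018)&(Q[...,2]<.06)
        z=Q[m]; lo,hi=np.percentile(z[:,:2],[2,98],axis=0)
        print(nm,n,"exp",np.round(s,4),"mid",np.round((lo+hi)/2,4),"mean",np.round(z[:,:2].mean(0),4),len(z),np.round(hi-lo,3))
E
```

```text
[ 4 20 91] [ 11 144 149] [10 19 79] [10 20 76] [ 18  27 186]
ring ((277.5, 169.0), (44.0, 61.0), 90.0) [ 0.6301 -0.0212] [np.float64(0.14639449546836708), np.float64(0.10569316610086825)]
[[0.6837, 0.0516], [0.6824, -0.0948], [0.5767, -0.0936], [0.5777, 0.0521]]
top knob exp [0.5905 0.3943] mid [0.589  0.3935] mean [0.5888 0.3919] 239 [0.035 0.037]
top ring exp [ 0.713 -0.021] mid [ 0.7117 -0.0227] mean [ 0.7114 -0.0221] 178 [0.044 0.042]
top spindle exp [ 0.6216 -0.3741] mid [ 0.6204 -0.3736] mean [ 0.6207 -0.3737] 473 [0.036 0.097]
side knob exp [0.5905 0.3943] mid [0.588  0.3947] mean [0.5876 0.3961] 272 [0.035 0.035]
side ring exp [ 0.713 -0.021] mid [ 0.7098 -0.0217] mean [ 0.7103 -0.0203] 187 [0.042 0.043]
side spindle exp [ 0.6216 -0.3741] mid [ 0.6191 -0.3716] mean [ 0.6182 -0.3682] 173 [0.04  0.095]
```

Tray centres, corrected by the samples: knob (0.507, 0.381, 9.3°), ring (0.6285, -0.0215, 0°), spindle (0.538, -0.386, 8.6°). First I'll fetch the flat knob, with the jaws along the tray's x.

```bash
cat > go.py <<'E'
import sys
from h import *
o=arm.get_obs(); p=np.array(o["tool_pos"]); q=o["tcp_rot"]
from scipy.spatial.transform import Rotation as Rn
R=Rn.from_quat(q).as_matrix(); th=np.degrees(np.arctan2(R[1,0],R[0,0]))
print("t",round(o["clock"],2),"pos",np.round(p,4),"theta",round(th,2),"gap",round(o["finger_gap"],4),"F",np.round(o["force"],1),"tilt",round(float(R[2,2]),4),"j",np.round(o["joint_positions"],2))
a=[float(v) for v in sys.argv[1:]]
if a:
    yaw=(th-a[3]+90)%180-90 if len(a)>3 else 0
    t2=np.radians(th-yaw); D=np.array(a[:3])-p
    for nm,t in (("before yaw",np.radians(th)),("after yaw",t2)):
        print(nm,"dx,dy,dz",np.round([D[0]*np.cos(t)+D[1]*np.sin(t),D[0]*np.sin(t)-D[1]*np.cos(t),-D[2]],4),"yaw",round(yaw,2))
E
python3 go.py 0.434 0.152 0.12 9.3
```

```text
t 2.2 pos [0.191  0.6474 0.2055] theta 73.56 gap 0.0942 F [-0.5  1.1  0.2] tilt -1.0 j [-1.43  0.43  0.07  1.61 -0.03  1.11 -0.07]
before yaw dx,dy,dz [-0.4064  0.3733  0.0855] yaw 64.26
after yaw dx,dy,dz [0.1598 0.5282 0.0855] yaw 64.26
```

Request:
move_arm(moves=[{"delta_pos": [0,0,0],"yaw": 7.1,"gripper": 1},{"delta_pos": [0,0,0],"yaw": 7.1,"gripper": 1},{"delta_pos": [0,0,0],"yaw": 7.1,"gripper": 1},{"delta_pos": [0,0,0],"yaw": 7.1,"gripper": 1},{"delta_pos": [0,0,0],"yaw": 7.1,"gripper": 1},{"delta_pos": [0,0,0],"yaw": 7.1,"gripper": 1},{"delta_pos": [0,0,0],"yaw": 7.1,"gripper": 1},{"delta_pos": [0,0,0],"yaw": 7.1,"gripper": 1},{"delta_pos": [0,0,0],"yaw": 7.1,"gripper": 1},{"delta_pos": [0.01,0.033,0.004],"yaw": 0,"gripper": 1},{"delta_pos": [0.01,0.033,0.004],"yaw": 0,"gripper": 1},{"delta_pos": [0.01,0.033,0.004],"yaw": 0,"gripper": 1},{"delta_pos": [0.01,0.033,0.004],"yaw": 0,"gripper": 1},{"delta_pos": [0.01,0.033,0.004],"yaw": 0,"gripper": 1},{"delta_pos": [0.01,0.033,0.004],"yaw": 0,"gripper": 1},{"delta_pos": [0.01,0.033,0.004],"yaw": 0,"gripper": 1},{"delta_pos": [0.01,0.033,0.004],"yaw": 0,"gripper": 1},{"delta_pos": [0.01,0.033,0.004],"yaw": 0,"gripper": 1},{"delta_pos": [0.01,0.033,0.004],"yaw": 0,"gripper": 1},{"delta_pos": [0,0,0],"yaw": 0,"gripper": 1}])

```text
clock: 3.87
tool_pos: [0.3473, 0.333, 0.1652]
tcp_rot: [0.997, 0.081, -0.0, 0.001]
force: [0.3, -0.2, 0.4]
finger_gap: 0.094
```

```bash
python3 go.py 0.434 0.152 0.10 9.3
```

```text
t 3.87 pos [0.3473 0.333  0.1652] theta 9.31 gap 0.094 F [ 0.3 -0.2  0.4] tilt -1.0 j [-1.29  0.16  0.44  2.09 -0.08  0.91 -0.65]
before yaw dx,dy,dz [0.0562 0.1927 0.0652] yaw 0.01
after yaw dx,dy,dz [0.0563 0.1927 0.0652] yaw 0.01
```

Request:
move_arm(moves=[{"delta_pos": [0.009,0.032,0.011],"yaw": 0,"gripper": 1},{"delta_pos": [0.009,0.032,0.011],"yaw": 0,"gripper": 1},{"delta_pos": [0.009,0.032,0.011],"yaw": 0,"gripper": 1},{"delta_pos": [0.009,0.032,0.011],"yaw": 0,"gripper": 1},{"delta_pos": [0.01,0.032,0.011],"yaw": 0,"gripper": 1},{"delta_pos": [0.01,0.032,0.01],"yaw": 0,"gripper": 1},{"delta_pos": [0,0,0],"yaw": 0,"gripper": 1},{"delta_pos": [0,0,0],"yaw": 0,"gripper": 1}])

```text
clock: 4.53
tool_pos: [0.4328, 0.1572, 0.1002]
tcp_rot: [0.997, 0.082, -0.0, 0.0]
force: [0.7, 0.9, -0.3]
finger_gap: 0.094
```

```bash
python3 go.py 0.434 0.152 0.010 9.3; python3 - <<'E'
from h import *
for n in ("top","side"):
    p,d=imaging.snapshot(n); cv2.imwrite(f"pics/{n}2.png",p[:,:,::-1])
    if n=="side": cv2.imwrite("pics/s2.png",cv2.resize(p[150:350,200:420,::-1],None,fx=3,fy=3))
E
```

```text
t 4.53 pos [0.4328 0.1572 0.1002] theta 9.45 gap 0.094 F [ 0.7  0.9 -0.3] tilt -1.0 j [-0.96  0.24  0.54  2.2  -0.18  0.75 -0.14]
before yaw dx,dy,dz [0.0003 0.0053 0.0902] yaw 0.15
after yaw dx,dy,dz [0.0003 0.0053 0.0902] yaw 0.15
```

View pics/s2.png

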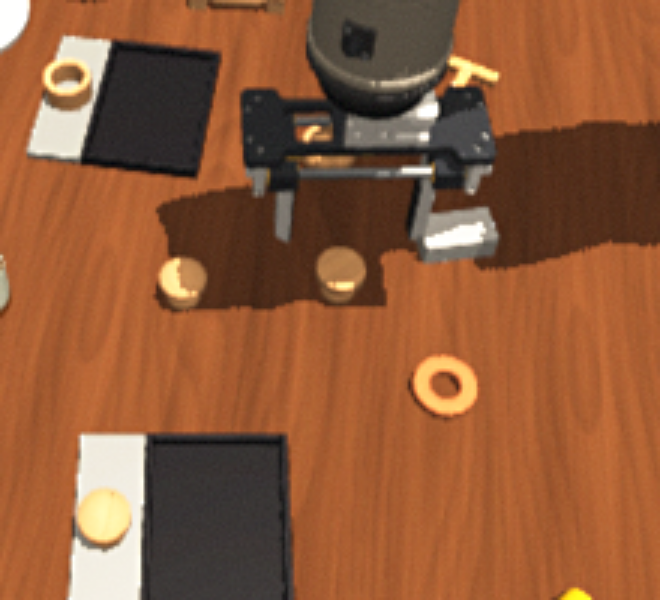

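The gripper hangs over the flat knob at crop (340,270), with the jaws along x. The white block by the near finger, at (455,235), is clear of the jaw line. I'll narrow the jaws, descend and grip.

Request:
move_arm(moves=[{"delta_pos": [0.0003,0.005,0.02],"yaw": 0,"gripper": 0.78},{"delta_pos": [0,0,0.03],"yaw": 0,"gripper": 0.78},{"delta_pos": [0,0,0.025],"yaw": 0,"gripper": 0.78},{"delta_pos": [0,0,0.016],"yaw": 0,"gripper": 0.78},{"delta_pos": [0,0,0],"yaw": 0,"gripper": 0.78},{"delta_pos": [0,0,0],"yaw": 0,"gripper": 0.78}])

```text
clock: 5.13
tool_pos: [0.433, 0.1548, 0.0095]
tcp_rot: [0.996, 0.085, -0.001, 0.0]
force: [0.8, -0.4, 0.5]
finger_gap: 0.0734
```

```bash
python3 go.py 0.434 0.152 0.0095 9.3
```

```text
t 5.13 pos [0.433  0.1548 0.0095] theta 9.74 gap 0.0734 F [ 0.8 -0.4  0.5] tilt -1.0 j [-0.85  0.41  0.44  2.25 -0.34  0.54  0.02]
before yaw dx,dy,dz [0.0005 0.0029 0.    ] yaw 0.44
after yaw dx,dy,dz [0.0005 0.0029 0.    ] yaw 0.44
```

Request:
move_arm(moves=[{"delta_pos": [0.0005,0.003,0],"yaw": 0.4,"gripper": 0.78},{"delta_pos": [0,0,0],"yaw": 0,"gripper": 0.3},{"delta_pos": [0,0,0],"yaw": 0,"gripper": 0.3},{"delta_pos": [0,0,0],"yaw": 0,"gripper": 0.3},{"delta_pos": [0,0,0],"yaw": 0,"gripper": 0.3},{"delta_pos": [0,0,0],"yaw": 0,"gripper": 0.3},{"delta_pos": [0,0,0],"yaw": 0,"gripper": 0.3}])

```text
clock: 5.72
tool_pos: [0.4346, 0.1514, 0.0097]
tcp_rot: [0.997, 0.081, 0.0, -0.0]
force: [-1.0, 0.9, 7.0]
finger_gap: 0.0411
```

```bash
python3 go.py 0.5017 0.4136 0.12 9.3
```

```text
t 5.72 pos [0.4346 0.1514 0.0097] theta 9.27 gap 0.0411 F [-1.   0.9  7. ] tilt -1.0 j [-0.85  0.41  0.44  2.25 -0.34  0.54  0.02]
before yaw dx,dy,dz [ 0.1085 -0.248  -0.1103] yaw -0.03
after yaw dx,dy,dz [ 0.1086 -0.2479 -0.1103] yaw -0.03
```

Request:
move_arm(moves=[{"delta_pos": [0,0,-0.01],"yaw": 0,"gripper": 0.3},{"delta_pos": [0,0,-0.025],"yaw": 0,"gripper": 0.3},{"delta_pos": [0,0,-0.03],"yaw": 0,"gripper": 0.3},{"delta_pos": [0,0,-0.025],"yaw": 0,"gripper": 0.3},{"delta_pos": [0.005,-0.011,-0.02],"yaw": 0,"gripper": 0.3},{"delta_pos": [0.012,-0.028,0],"yaw": 0,"gripper": 0.3},{"delta_pos": [0.014,-0.032,0],"yaw": 0,"gripper": 0.3},{"delta_pos": [0.014,-0.032,0],"yaw": 0,"gripper": 0.3},{"delta_pos": [0.014,-0.032,0],"yaw": 0,"gripper": 0.3},{"delta_pos": [0.014,-0.032,0],"yaw": 0,"gripper": 0.3},{"delta_pos": [0.014,-0.032,0],"yaw": 0,"gripper": 0.3},{"delta_pos": [0.014,-0.032,0],"yaw": 0,"gripper": 0.3},{"delta_pos": [0.0075,-0.017,0],"yaw": 0,"gripper": 0.3},{"delta_pos": [0,0,0],"yaw": 0,"gripper": 0.3},{"delta_pos": [0,0,0],"yaw": 0,"gripper": 0.3}])

```text
clock: 6.97
tool_pos: [0.5014, 0.4139, 0.1195]
tcp_rot: [0.997, 0.081, -0.0, 0.001]
force: [1.8, -0.7, -0.1]
finger_gap: 0.0411
```

```bash
python3 go.py 0.5017 0.4136 0.0135 9.3; python3 - <<'E'
from h import *
for n in ("top","side"):
    p,d=imaging.snapshot(n); cv2.imwrite(f"pics/{n}3.png",p[:,:,::-1])
a=cv2.imread("pics/side3.png")[200:384,160:400]; cv2.imwrite("pics/s3.png",cv2.resize(a,None,fx=3,fy=3))
E
```

```text
t 6.97 pos [0.5014 0.4139 0.1195] theta 9.33 gap 0.0411 F [ 1.8 -0.7 -0.1] tilt -1.0 j [-1.14  0.51  0.47  1.76 -0.28  0.94 -0.39]
before yaw dx,dy,dz [0.0002 0.0004 0.106 ] yaw 0.03
after yaw dx,dy,dz [0.0002 0.0004 0.106 ] yaw 0.03
```

View pics/s3.png

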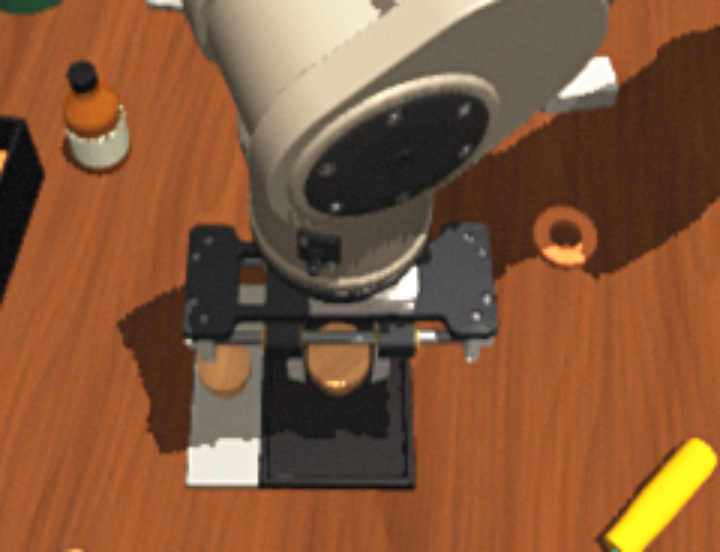

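The flat knob is held over the tray with its foot down, and the tray is clear below it. I'll lower it, open part way and rise.

Request:
move_arm(moves=[{"delta_pos": [0,0,0.02],"yaw": 0,"gripper": 0.3},{"delta_pos": [0,0,0.03],"yaw": 0,"gripper": 0.3},{"delta_pos": [0,0,0.03],"yaw": 0,"gripper": 0.3},{"delta_pos": [0,0,0.015],"yaw": 0,"gripper": 0.3},{"delta_pos": [0,0,0.007],"yaw": 0,"gripper": 0.3},{"delta_pos": [0,0,0.0035],"yaw": 0,"gripper": 0.3},{"delta_pos": [0,0,0],"yaw": 0,"gripper": 0.3},{"delta_pos": [0,0,0],"yaw": 0,"gripper": 0.3}])

```text
clock: 7.73
tool_pos: [0.5024, 0.4134, 0.0152]
tcp_rot: [0.997, 0.08, 0.001, -0.0]
force: [-0.2, -0.3, 0.3]
finger_gap: 0.0412
```

```bash
python3 go.py 0.5017 0.4136 0.0137 9.3
```

```text
t 7.73 pos [0.5024 0.4134 0.0152] theta 9.22 gap 0.0412 F [-0.2 -0.3  0.3] tilt -1.0 j [-1.08  0.64  0.41  1.82 -0.35  0.76 -0.33]
before yaw dx,dy,dz [-0.0006 -0.0003  0.0015] yaw -0.08
after yaw dx,dy,dz [-0.0006 -0.0003  0.0015] yaw -0.08
```

Request:
move_arm(moves=[{"delta_pos": [0,0,0.0012],"yaw": 0,"gripper": 0.3},{"delta_pos": [0,0,0],"yaw": 0,"gripper": 0.3},{"delta_pos": [0,0,0],"yaw": 0,"gripper": 0.6},{"delta_pos": [0,0,0],"yaw": 0,"gripper": 0.6},{"delta_pos": [0,0,0],"yaw": 0,"gripper": 0.6},{"delta_pos": [0,0,0],"yaw": 0,"gripper": 0.6},{"delta_pos": [0,0,-0.01],"yaw": 0,"gripper": 0.6},{"delta_pos": [0,0,-0.025],"yaw": 0,"gripper": 0.6},{"delta_pos": [0,0,-0.03],"yaw": 0,"gripper": 0.6},{"delta_pos": [0,0,-0.02],"yaw": 0,"gripper": 0.7},{"delta_pos": [0,0,0],"yaw": 0,"gripper": 0.75}])

```text
clock: 8.65
tool_pos: [0.5036, 0.4147, 0.1028]
tcp_rot: [0.997, 0.081, 0.002, -0.002]
force: [-0.6, 0.2, 0.4]
finger_gap: 0.0663
```

```bash
python3 go.py 0.565 0.1795 0.09 9.3
```

```text
t 8.65 pos [0.5036 0.4147 0.1028] theta 9.24 gap 0.0663 F [-0.6  0.2  0.4] tilt -1.0 j [-1.13  0.53  0.46  1.77 -0.29  0.9  -0.38]
before yaw dx,dy,dz [0.0228 0.242  0.0128] yaw -0.06
after yaw dx,dy,dz [0.0226 0.242  0.0128] yaw -0.06
```

Request:
move_arm(moves=[{"delta_pos": [0.001,0.015,0],"yaw": 0,"gripper": 0.78},{"delta_pos": [0.003,0.032,0],"yaw": 0,"gripper": 0.78},{"delta_pos": [0.003,0.034,0],"yaw": 0,"gripper": 0.78},{"delta_pos": [0.003,0.034,0],"yaw": 0,"gripper": 0.78},{"delta_pos": [0.003,0.034,0],"yaw": 0,"gripper": 0.78},{"delta_pos": [0.003,0.034,0.003],"yaw": 0,"gripper": 0.78},{"delta_pos": [0.003,0.034,0.005],"yaw": 0,"gripper": 0.78},{"delta_pos": [0.003,0.02,0.005],"yaw": 0,"gripper": 0.78},{"delta_pos": [0.001,0.005,0],"yaw": 0,"gripper": 0.78},{"delta_pos": [0,0,0],"yaw": 0,"gripper": 0.78},{"delta_pos": [0,0,0],"yaw": 0,"gripper": 0.78}])

```text
clock: 9.57
tool_pos: [0.563, 0.1786, 0.0846]
tcp_rot: [0.997, 0.081, -0.0, -0.0]
force: [0.5, 0.6, 0.8]
finger_gap: 0.0732
```

```bash
python3 go.py 0.565 0.1795 0.008 9.3;  python3 - <<'E'
from h import *
for n in ("top","side"):
    p,d=imaging.snapshot(n); cv2.imwrite(f"pics/{n}4.png",p[:,:,::-1])
a=cv2.imread("pics/side4.png")[190:384,180:400]; cv2.imwrite("pics/s4.png",cv2.resize(a,None,fx=3,fy=3))
E
```

```text
t 9.57 pos [0.563  0.1786 0.0846] theta 9.26 gap 0.0732 F [0.5 0.6 0.8] tilt -1.0 j [-0.79  0.47  0.49  1.93 -0.29  0.82  0.01]
before yaw dx,dy,dz [ 0.0021 -0.0005  0.0766] yaw -0.04
after yaw dx,dy,dz [ 0.0021 -0.0005  0.0766] yaw -0.04
```

View pics/s4.png

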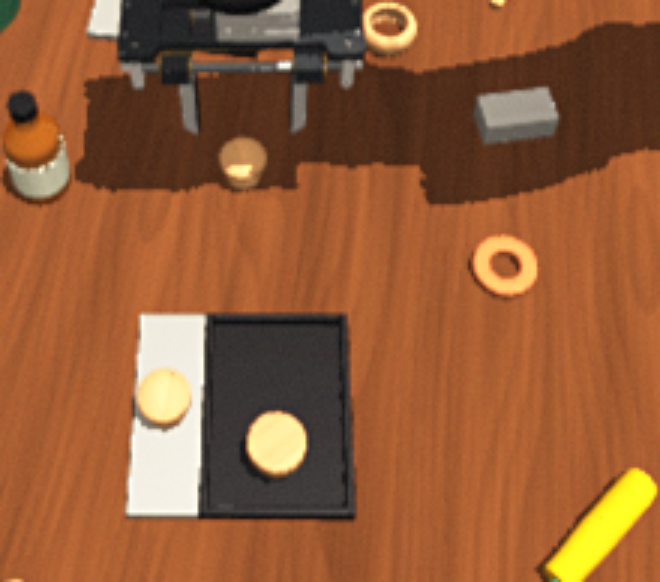

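The flat knob stands upright in the tray at crop (277,443), and the gripper is over the domed knob at (243,160). I'll descend and grip its rim.

Request:
move_arm(moves=[{"delta_pos": [0.002,-0.0005,0.015],"yaw": 0,"gripper": 0.78},{"delta_pos": [0,0,0.025],"yaw": 0,"gripper": 0.78},{"delta_pos": [0,0,0.022],"yaw": 0,"gripper": 0.78},{"delta_pos": [0,0,0.01],"yaw": 0,"gripper": 0.78},{"delta_pos": [0,0,0.004],"yaw": 0,"gripper": 0.78},{"delta_pos": [0,0,0],"yaw": 0,"gripper": 0.78},{"delta_pos": [0,0,0],"yaw": 0,"gripper": 0.78}])

```text
clock: 10.25
tool_pos: [0.5656, 0.1796, 0.0096]
tcp_rot: [0.997, 0.081, 0.0, -0.0]
force: [0.5, 0.0, -0.1]
finger_gap: 0.0732
```

```bash
python3 go.py 0.565 0.1795 0.0075 9.3
```

```text
t 10.25 pos [0.5656 0.1796 0.0096] theta 9.29 gap 0.0732 F [ 0.5  0.  -0.1] tilt -1.0 j [-0.74  0.58  0.43  1.96 -0.36  0.68  0.07]
before yaw dx,dy,dz [-0.0006 -0.      0.0021] yaw -0.01
after yaw dx,dy,dz [-0.0006 -0.      0.0021] yaw -0.01
```

Request:
move_arm(moves=[{"delta_pos": [0,0,0.002],"yaw": 0,"gripper": 0.78},{"delta_pos": [0,0,0],"yaw": 0,"gripper": 0.3},{"delta_pos": [0,0,0],"yaw": 0,"gripper": 0.3},{"delta_pos": [0,0,0],"yaw": 0,"gripper": 0.3},{"delta_pos": [0,0,0],"yaw": 0,"gripper": 0.3},{"delta_pos": [0,0,0],"yaw": 0,"gripper": 0.3},{"delta_pos": [0,0,0],"yaw": 0,"gripper": 0.3},{"delta_pos": [0,0,0],"yaw": 0,"gripper": 0.3}])

```text
clock: 10.92
tool_pos: [0.5653, 0.1791, 0.0069]
tcp_rot: [0.997, 0.081, 0.0, -0.0]
force: [-0.6, -0.5, 2.8]
finger_gap: 0.0388
```

```bash
python3 go.py 0.5123 0.3484 0.12 9.3
```

```text
t 10.92 pos [0.5653 0.1791 0.0069] theta 9.26 gap 0.0388 F [-0.6 -0.5  2.8] tilt -1.0 j [-0.74  0.58  0.42  1.96 -0.37  0.68  0.07]
before yaw dx,dy,dz [-0.0251 -0.1756 -0.1131] yaw -0.04
after yaw dx,dy,dz [-0.025  -0.1756 -0.1131] yaw -0.04
```

Request:
move_arm(moves=[{"delta_pos": [0,0,-0.01],"yaw": 0,"gripper": 0.3},{"delta_pos": [0,0,-0.025],"yaw": 0,"gripper": 0.3},{"delta_pos": [0,0,-0.03],"yaw": 0,"gripper": 0.3},{"delta_pos": [0,-0.005,-0.028],"yaw": 0,"gripper": 0.3},{"delta_pos": [-0.003,-0.02,-0.02],"yaw": 0,"gripper": 0.3},{"delta_pos": [-0.004,-0.03,0],"yaw": 0,"gripper": 0.3},{"delta_pos": [-0.005,-0.032,0],"yaw": 0,"gripper": 0.3},{"delta_pos": [-0.005,-0.032,0],"yaw": 0,"gripper": 0.3},{"delta_pos": [-0.005,-0.032,0],"yaw": 0,"gripper": 0.3},{"delta_pos": [-0.003,-0.018,0],"yaw": 0,"gripper": 0.3},{"delta_pos": [0,-0.006,0],"yaw": 0,"gripper": 0.3},{"delta_pos": [0,0,0],"yaw": 0,"gripper": 0.3},{"delta_pos": [0,0,0],"yaw": 0,"gripper": 0.3}])

```text
clock: 12.0
tool_pos: [0.5128, 0.3469, 0.1201]
tcp_rot: [0.997, 0.081, 0.0, 0.0]
force: [0.3, -0.4, -0.4]
finger_gap: 0.0392
```

```bash
python3 go.py 0.5123 0.3484 0.0108 9.3
```

```text
t 12.0 pos [0.5128 0.3469 0.1201] theta 9.24 gap 0.0392 F [ 0.3 -0.4 -0.4] tilt -1.0 j [-1.07  0.46  0.48  1.84 -0.26  0.91 -0.3 ]
before yaw dx,dy,dz [-0.0002 -0.0016  0.1093] yaw -0.06
after yaw dx,dy,dz [-0.0002 -0.0016  0.1093] yaw -0.06
```

Request:
move_arm(moves=[{"delta_pos": [0,-0.0015,0.02],"yaw": 0,"gripper": 0.3},{"delta_pos": [0,0,0.03],"yaw": 0,"gripper": 0.3},{"delta_pos": [0,0,0.03],"yaw": 0,"gripper": 0.3},{"delta_pos": [0,0,0.016],"yaw": 0,"gripper": 0.3},{"delta_pos": [0,0,0.008],"yaw": 0,"gripper": 0.3},{"delta_pos": [0,0,0.004],"yaw": 0,"gripper": 0.3},{"delta_pos": [0,0,0],"yaw": 0,"gripper": 0.3},{"delta_pos": [0,0,0],"yaw": 0,"gripper": 0.3}])

```text
clock: 12.67
tool_pos: [0.513, 0.3491, 0.0129]
tcp_rot: [0.997, 0.08, 0.001, -0.0]
force: [-0.2, -0.5, -0.4]
finger_gap: 0.0386
```

```bash
python3 go.py 0.5123 0.3484 0.0108 9.3
```

```text
t 12.67 pos [0.513  0.3491 0.0129] theta 9.21 gap 0.0386 F [-0.2 -0.5 -0.4] tilt -1.0 j [-1.01  0.6   0.41  1.89 -0.35  0.72 -0.24]
before yaw dx,dy,dz [-0.0008  0.0005  0.0021] yaw -0.09
after yaw dx,dy,dz [-0.0008  0.0005  0.0021] yaw -0.09
```

Request:
move_arm(moves=[{"delta_pos": [0,0,0.0018],"yaw": 0,"gripper": 0.3},{"delta_pos": [0,0,0],"yaw": 0,"gripper": 0.3},{"delta_pos": [0,0,0],"yaw": 0,"gripper": 0.58},{"delta_pos": [0,0,0],"yaw": 0,"gripper": 0.58},{"delta_pos": [0,0,0],"yaw": 0,"gripper": 0.58},{"delta_pos": [0,0,0],"yaw": 0,"gripper": 0.58},{"delta_pos": [0,0,-0.01],"yaw": 0,"gripper": 0.58},{"delta_pos": [0,0,-0.025],"yaw": 0,"gripper": 0.58},{"delta_pos": [0,0,-0.03],"yaw": 0,"gripper": 0.58},{"delta_pos": [0,0,-0.02],"yaw": 0,"gripper": 0.7},{"delta_pos": [0,0,0],"yaw": 0,"gripper": 0.8}])

```text
clock: 13.58
tool_pos: [0.5141, 0.3504, 0.0998]
tcp_rot: [0.997, 0.081, 0.002, -0.002]
force: [1.1, -0.1, -0.2]
finger_gap: 0.0647
```

```bash
python3 go.py 0.455 0.009 0.09 0
```

```text
t 13.58 pos [0.5141 0.3504 0.0998] theta 9.23 gap 0.0647 F [ 1.1 -0.1 -0.2] tilt -1.0 j [-1.06  0.49  0.47  1.85 -0.28  0.87 -0.29]
before yaw dx,dy,dz [-0.1131  0.3275  0.0098] yaw 9.23
after yaw dx,dy,dz [-0.0591  0.3414  0.0098] yaw 9.23
```

Request:
move_arm(moves=[{"delta_pos": [0,0,0],"yaw": 4.6,"gripper": 0.85},{"delta_pos": [0,0,0],"yaw": 4.6,"gripper": 0.85},{"delta_pos": [-0.003,0.016,0],"yaw": 0,"gripper": 0.85},{"delta_pos": [-0.006,0.034,0],"yaw": 0,"gripper": 0.85},{"delta_pos": [-0.006,0.034,0],"yaw": 0,"gripper": 0.85},{"delta_pos": [-0.006,0.034,0],"yaw": 0,"gripper": 0.85},{"delta_pos": [-0.006,0.034,0],"yaw": 0,"gripper": 0.85},{"delta_pos": [-0.006,0.034,0],"yaw": 0,"gripper": 0.85},{"delta_pos": [-0.006,0.034,0],"yaw": 0,"gripper": 0.85},{"delta_pos": [-0.006,0.034,0],"yaw": 0,"gripper": 0.85},{"delta_pos": [-0.006,0.034,0],"yaw": 0,"gripper": 0.85},{"delta_pos": [-0.006,0.034,0],"yaw": 0,"gripper": 0.85},{"delta_pos": [-0.002,0.019,0],"yaw": 0,"gripper": 0.85},{"delta_pos": [0,0,0],"yaw": 0,"gripper": 0.85},{"delta_pos": [0,0,0],"yaw": 0,"gripper": 0.85}])

```text
clock: 14.83
tool_pos: [0.4534, 0.0075, 0.0953]
tcp_rot: [1.0, -0.001, 0.0, -0.0]
force: [-0.1, 0.5, -0.0]
finger_gap: 0.0806
```

```bash
python3 go.py 0.455 0.009 0.0035 0;  python3 - <<'E'
from h import *
for n in ("top","side"):
    p,d=imaging.snapshot(n); cv2.imwrite(f"pics/{n}5.png",p[:,:,::-1]); np.save(f"pics/{n}5d.npy",d)
a=cv2.imread("pics/side5.png")[130:384,180:430]; cv2.imwrite("pics/s5.png",cv2.resize(a,None,fx=2.3,fy=2.3))
E
```

```text
t 14.83 pos [0.4534 0.0075 0.0953] theta -0.07 gap 0.0806 F [-0.1  0.5 -0. ] tilt -1.0 j [-0.71  0.25  0.64  2.22 -0.22  0.73  0.07]
before yaw dx,dy,dz [ 0.0016 -0.0015  0.0918] yaw -0.07
after yaw dx,dy,dz [ 0.0016 -0.0015  0.0918] yaw -0.07
```

View pics/s5.png

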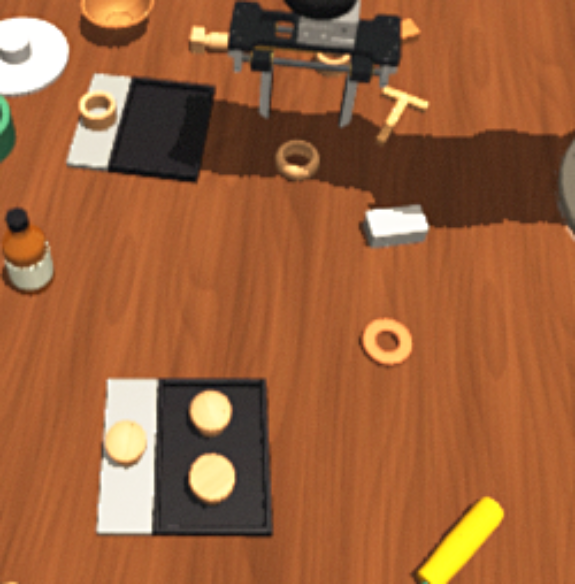

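Both knobs now stand in their tray, at crop (210,412) and (212,478). The gripper is over the barrel ring at (297,160). Descending to about 3 mm above the bench.

Request:
move_arm(moves=[{"delta_pos": [0.0015,-0.0015,0.015],"yaw": 0,"gripper": 0.85},{"delta_pos": [0,0,0.028],"yaw": 0,"gripper": 0.85},{"delta_pos": [0,0,0.028],"yaw": 0,"gripper": 0.85},{"delta_pos": [0,0,0.012],"yaw": 0,"gripper": 0.85},{"delta_pos": [0,0,0.005],"yaw": 0,"gripper": 0.85},{"delta_pos": [0,0,0],"yaw": 0,"gripper": 0.85},{"delta_pos": [0,0,0],"yaw": 0,"gripper": 0.85}])

```text
clock: 15.52
tool_pos: [0.4553, 0.0102, 0.0074]
tcp_rot: [1.0, 0.001, -0.0, 0.0]
force: [-0.2, 0.2, 0.7]
finger_gap: 0.08
```

```bash
python3 go.py 0.455 0.009 0.003 0
```

```text
t 15.52 pos [0.4553 0.0102 0.0074] theta 0.1 gap 0.08 F [-0.2  0.2  0.7] tilt -1.0 j [-0.59  0.42  0.51  2.26 -0.4   0.54  0.23]
before yaw dx,dy,dz [-0.0003  0.0012  0.0044] yaw 0.1
after yaw dx,dy,dz [-0.0003  0.0012  0.0044] yaw 0.1
```

Request:
move_arm(moves=[{"delta_pos": [0,0.001,0.003],"yaw": 0,"gripper": 0.85},{"delta_pos": [0,0,0.0014],"yaw": 0,"gripper": 0.85},{"delta_pos": [0,0,0],"yaw": 0,"gripper": 0.45},{"delta_pos": [0,0,0],"yaw": 0,"gripper": 0.45},{"delta_pos": [0,0,0],"yaw": 0,"gripper": 0.45},{"delta_pos": [0,0,0],"yaw": 0,"gripper": 0.45},{"delta_pos": [0,0,0],"yaw": 0,"gripper": 0.45},{"delta_pos": [0,0,0],"yaw": 0,"gripper": 0.45},{"delta_pos": [0,0,0],"yaw": 0,"gripper": 0.45}])

```text
clock: 16.27
tool_pos: [0.4551, 0.0088, 0.0026]
tcp_rot: [1.0, 0.001, 0.0, -0.0]
force: [-0.5, 0.1, 2.7]
finger_gap: 0.0513
```

```bash
python3 go.py 0.6285 0.0115 0.12 0
```

```text
t 16.27 pos [0.4551 0.0088 0.0026] theta 0.07 gap 0.0513 F [-0.5  0.1  2.7] tilt -1.0 j [-0.58  0.43  0.5   2.27 -0.41  0.53  0.24]
before yaw dx,dy,dz [ 0.1734 -0.0025 -0.1174] yaw 0.07
after yaw dx,dy,dz [ 0.1734 -0.0027 -0.1174] yaw 0.07
```

The gap of 51 mm is a little under the expected 53, so the pads may sit at the edge of the band. I'll test with a slow short lift.

Request:
move_arm(moves=[{"delta_pos": [0,0,-0.005],"yaw": 0,"gripper": 0.45},{"delta_pos": [0,0,-0.01],"yaw": 0,"gripper": 0.45},{"delta_pos": [0,0,-0.015],"yaw": 0,"gripper": 0.45},{"delta_pos": [0,0,-0.015],"yaw": 0,"gripper": 0.45},{"delta_pos": [0,0,0],"yaw": 0,"gripper": 0.45}])

```text
clock: 16.68
tool_pos: [0.4562, 0.0088, 0.0502]
tcp_rot: [1.0, 0.0, 0.001, -0.0]
force: [0.7, -0.5, -0.0]
finger_gap: 0.0512
```

```bash
python3 go.py 0.6285 0.0115 0.12 0; python3 - <<'E'
from h import *
for n in ("side",):
    p,d=imaging.snapshot(n); cv2.imwrite(f"pics/{n}6.png",p[:,:,::-1]); np.save(f"pics/{n}6d.npy",d)
a=cv2.imread("pics/side6.png")[110:250,230:400]; cv2.imwrite("pics/s6.png",cv2.resize(a,None,fx=4,fy=4,interpolation=cv2.INTER_CUBIC))
E
```

```text
t 16.68 pos [0.4562 0.0088 0.0502] theta 0.04 gap 0.0512 F [ 0.7 -0.5 -0. ] tilt -1.0 j [-0.66  0.34  0.59  2.25 -0.32  0.63  0.16]
before yaw dx,dy,dz [ 0.1723 -0.0026 -0.0698] yaw 0.04
after yaw dx,dy,dz [ 0.1723 -0.0027 -0.0698] yaw 0.04
```

View pics/s6.png

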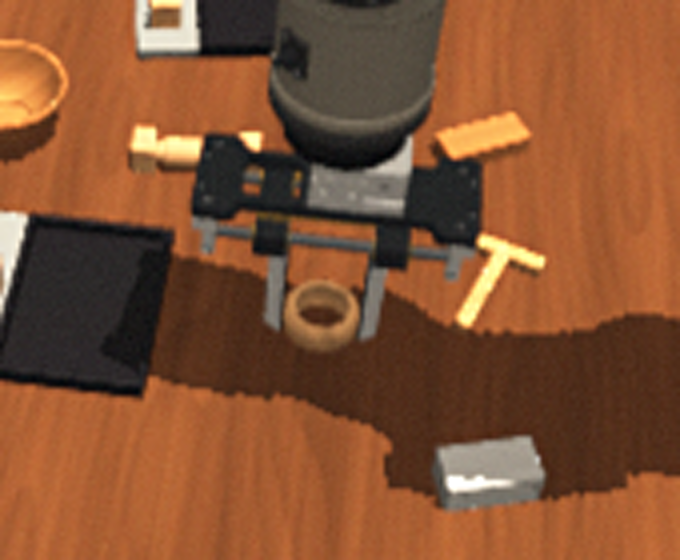

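The barrel ring is held level between the fingers at crop (322,310). Carrying it to the ring tray.

Request:
move_arm(moves=[{"delta_pos": [0.01,0,-0.015],"yaw": 0,"gripper": 0.45},{"delta_pos": [0.02,0,-0.025],"yaw": 0,"gripper": 0.45},{"delta_pos": [0.03,-0.001,-0.01],"yaw": 0,"gripper": 0.45},{"delta_pos": [0.032,-0.001,0],"yaw": 0,"gripper": 0.45},{"delta_pos": [0.032,-0.0005,0],"yaw": 0,"gripper": 0.45},{"delta_pos": [0.03,0,0],"yaw": 0,"gripper": 0.45},{"delta_pos": [0.014,0,0],"yaw": 0,"gripper": 0.45},{"delta_pos": [0.004,0,0],"yaw": 0,"gripper": 0.45},{"delta_pos": [0,0,0],"yaw": 0,"gripper": 0.45},{"delta_pos": [0,0,0],"yaw": 0,"gripper": 0.45}])

```text
clock: 17.57
tool_pos: [0.6258, 0.0112, 0.0971]
tcp_rot: [1.0, 0.0, -0.001, 0.0]
force: [-0.5, 0.3, -0.3]
finger_gap: 0.0516
```

```bash
python3 go.py 0.6285 0.0115 0.0066 0
```

```text
t 17.57 pos [0.6258 0.0112 0.0971] theta 0.04 gap 0.0516 F [-0.5  0.3 -0.3] tilt -1.0 j [-0.55  0.52  0.58  1.84 -0.36  0.89  0.2 ]
before yaw dx,dy,dz [ 0.0027 -0.0003  0.0905] yaw 0.04
after yaw dx,dy,dz [ 0.0027 -0.0003  0.0905] yaw 0.04
```

Request:
move_arm(moves=[{"delta_pos": [0.0025,0,0.015],"yaw": 0,"gripper": 0.45},{"delta_pos": [0,0,0.025],"yaw": 0,"gripper": 0.45},{"delta_pos": [0,0,0.025],"yaw": 0,"gripper": 0.45},{"delta_pos": [0,0,0.014],"yaw": 0,"gripper": 0.45},{"delta_pos": [0,0,0.006],"yaw": 0,"gripper": 0.45},{"delta_pos": [0,0,0],"yaw": 0,"gripper": 0.45},{"delta_pos": [0,0,0],"yaw": 0,"gripper": 0.45}])

```text
clock: 18.15
tool_pos: [0.6296, 0.0113, 0.0131]
tcp_rot: [1.0, 0.0, 0.0, 0.0]
force: [0.3, -0.7, -0.7]
finger_gap: 0.0515
```

```bash
python3 go.py 0.6285 0.0115 0.0066 0;  python3 - <<'E'
from h import *
for n in ("top","side",):
    p,d=imaging.snapshot(n); cv2.imwrite(f"pics/{n}7.png",p[:,:,::-1]); np.save(f"pics/{n}7d.npy",d)
a=cv2.imread("pics/side7.png")[110:250,180:350]; cv2.imwrite("pics/s7.png",cv2.resize(a,None,fx=4,fy=4,interpolation=cv2.INTER_CUBIC))
E
```

```text
t 18.15 pos [0.6296 0.0113 0.0131] theta 0.05 gap 0.0515 F [ 0.3 -0.7 -0.7] tilt -1.0 j [-0.49  0.64  0.51  1.87 -0.44  0.75  0.26]
before yaw dx,dy,dz [-0.0011 -0.0002  0.0065] yaw 0.05
after yaw dx,dy,dz [-0.0011 -0.0002  0.0065] yaw 0.05
```

View pics/s7.png

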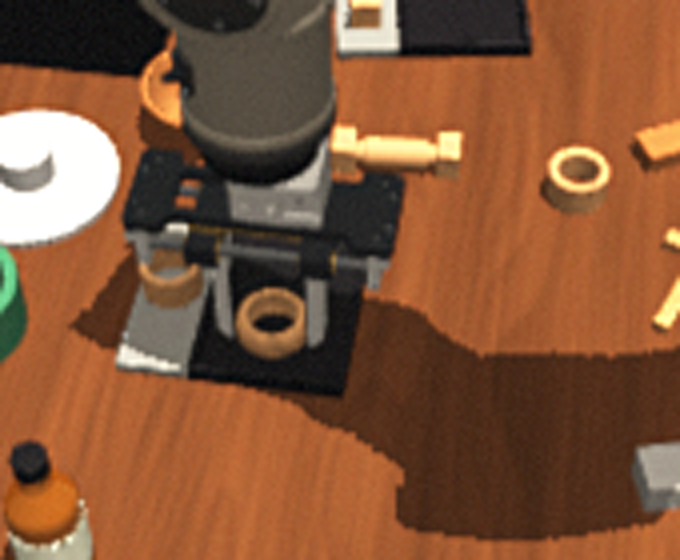

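The ring hangs level in the tray just short of the floor, with the fingers clear of the walls. I'll lower the last 6 mm, open to about 61 mm and lift.

Request:
move_arm(moves=[{"delta_pos": [-0.001,0,0.004],"yaw": 0,"gripper": 0.45},{"delta_pos": [0,0,0.002],"yaw": 0,"gripper": 0.45},{"delta_pos": [0,0,0],"yaw": 0,"gripper": 0.45},{"delta_pos": [0,0,0],"yaw": 0,"gripper": 0.45}])

```text
clock: 18.58
tool_pos: [0.6287, 0.0116, 0.0068]
tcp_rot: [1.0, 0.001, 0.0, -0.0]
force: [0.1, 0.6, 1.4]
finger_gap: 0.0516
```

Request:
move_arm(moves=[{"delta_pos": [0,0,0],"yaw": 0,"gripper": 0.65},{"delta_pos": [0,0,0],"yaw": 0,"gripper": 0.65},{"delta_pos": [0,0,0],"yaw": 0,"gripper": 0.65},{"delta_pos": [0,0,0],"yaw": 0,"gripper": 0.65}])

```text
clock: 18.92
tool_pos: [0.6285, 0.0114, 0.0066]
tcp_rot: [1.0, 0.001, -0.0, 0.0]
force: [-0.7, 0.6, -1.7]
finger_gap: 0.0613
```

```bash
python3 go.py 0.425 -0.1675 0.10 0
```

```text
t 18.92 pos [0.6285 0.0114 0.0066] theta 0.06 gap 0.0613 F [-0.7  0.6 -1.7] tilt -1.0 j [-0.49  0.64  0.5   1.88 -0.44  0.74  0.26]
before yaw dx,dy,dz [-0.2037  0.1787 -0.0934] yaw 0.06
after yaw dx,dy,dz [-0.2035  0.1789 -0.0934] yaw 0.06
```

Request:
move_arm(moves=[{"delta_pos": [0,0,-0.01],"yaw": 0,"gripper": 0.65},{"delta_pos": [0,0,-0.025],"yaw": 0,"gripper": 0.65},{"delta_pos": [0,0,-0.03],"yaw": 0,"gripper": 0.65},{"delta_pos": [-0.005,0.004,-0.025],"yaw": 0,"gripper": 0.75},{"delta_pos": [-0.018,0.016,0],"yaw": 0,"gripper": 0.78},{"delta_pos": [-0.025,0.022,0],"yaw": 0,"gripper": 0.78},{"delta_pos": [-0.025,0.022,0],"yaw": 0,"gripper": 0.78},{"delta_pos": [-0.025,0.022,0],"yaw": 0,"gripper": 0.78},{"delta_pos": [-0.025,0.022,0],"yaw": 0,"gripper": 0.78},{"delta_pos": [-0.025,0.022,0],"yaw": 0,"gripper": 0.78},{"delta_pos": [-0.025,0.022,0],"yaw": 0,"gripper": 0.78},{"delta_pos": [-0.02,0.017,0],"yaw": 0,"gripper": 0.78},{"delta_pos": [-0.01,0.01,0],"yaw": 0,"gripper": 0.78},{"delta_pos": [0,0,0],"yaw": 0,"gripper": 0.78},{"delta_pos": [0,0,0],"yaw": 0,"gripper": 0.78}])

```text
clock: 20.17
tool_pos: [0.4263, -0.1679, 0.0972]
tcp_rot: [1.0, 0.0, 0.001, -0.0]
force: [0.1, 0.6, -0.5]
finger_gap: 0.0733
```

```bash
python3 go.py 0.425 -0.1675 0.003 0;  python3 - <<'E'
from h import *
for n in ("top","side",):
    p,d=imaging.snapshot(n); cv2.imwrite(f"pics/{n}8.png",p[:,:,::-1]); np.save(f"pics/{n}8d.npy",d)
a=cv2.imread("pics/side8.png")[90:250,180:400]; cv2.imwrite("pics/s8.png",cv2.resize(a,None,fx=3.5,fy=3.5,interpolation=cv2.INTER_CUBIC))
E
```

```text
t 20.17 pos [ 0.4263 -0.1679  0.0972] theta 0.01 gap 0.0733 F [ 0.1  0.6 -0.5] tilt -1.0 j [-0.36  0.26  0.69  2.21 -0.24  0.74  0.49]
before yaw dx,dy,dz [-0.0013 -0.0004  0.0942] yaw 0.01
after yaw dx,dy,dz [-0.0013 -0.0004  0.0942] yaw 0.01
```

View pics/s8.png

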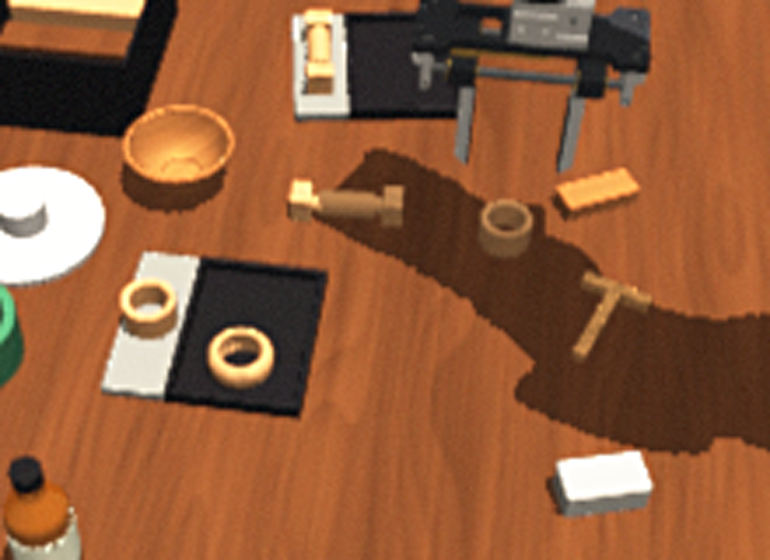

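The barrel ring lies flat in its tray at crop (241,357). The jaws are above the tall ring at (507,228), and the orange block and the T-piece are outside the finger line. Descending.

Request:
move_arm(moves=[{"delta_pos": [-0.001,0,0.015],"yaw": 0,"gripper": 0.7},{"delta_pos": [0,0,0.028],"yaw": 0,"gripper": 0.7},{"delta_pos": [0,0,0.028],"yaw": 0,"gripper": 0.7},{"delta_pos": [0,0,0.014],"yaw": 0,"gripper": 0.7},{"delta_pos": [0,0,0.005],"yaw": 0,"gripper": 0.7},{"delta_pos": [0,0,0],"yaw": 0,"gripper": 0.7},{"delta_pos": [0,0,0],"yaw": 0,"gripper": 0.7}])

```text
clock: 20.85
tool_pos: [0.4253, -0.1677, 0.0069]
tcp_rot: [1.0, 0.001, -0.0, 0.0]
force: [-0.2, -0.4, -0.4]
finger_gap: 0.0657
```

```bash
python3 go.py 0.425 -0.1675 0.003 0
```

```text
t 20.85 pos [ 0.4253 -0.1677  0.0069] theta 0.1 gap 0.0657 F [-0.2 -0.4 -0.4] tilt -1.0 j [-0.22  0.44  0.55  2.26 -0.44  0.54  0.67]
before yaw dx,dy,dz [-0.0003 -0.0002  0.0039] yaw 0.1
after yaw dx,dy,dz [-0.0003 -0.0002  0.0039] yaw 0.1
```

Request:
move_arm(moves=[{"delta_pos": [0,0,0.0035],"yaw": 0,"gripper": 0.7},{"delta_pos": [0,0,0],"yaw": 0,"gripper": 0.35},{"delta_pos": [0,0,0],"yaw": 0,"gripper": 0.35},{"delta_pos": [0,0,0],"yaw": 0,"gripper": 0.35},{"delta_pos": [0,0,0],"yaw": 0,"gripper": 0.35},{"delta_pos": [0,0,0],"yaw": 0,"gripper": 0.35},{"delta_pos": [0,0,0],"yaw": 0,"gripper": 0.35},{"delta_pos": [0,0,0],"yaw": 0,"gripper": 0.35}])

```text
clock: 21.52
tool_pos: [0.425, -0.1678, 0.0035]
tcp_rot: [1.0, 0.001, 0.0, -0.0]
force: [-1.2, 1.7, 8.7]
finger_gap: 0.0454
```

```bash
python3 go.py 0.6285 -0.0575 0.12 0
```

```text
t 21.52 pos [ 0.425  -0.1678  0.0035] theta 0.06 gap 0.0454 F [-1.2  1.7  8.7] tilt -1.0 j [-0.21  0.44  0.54  2.26 -0.45  0.54  0.67]
before yaw dx,dy,dz [ 0.2036 -0.11   -0.1165] yaw 0.06
after yaw dx,dy,dz [ 0.2035 -0.1103 -0.1165] yaw 0.06
```

Request:
move_arm(moves=[{"delta_pos": [0,0,-0.008],"yaw": 0,"gripper": 0.35},{"delta_pos": [0,0,-0.02],"yaw": 0,"gripper": 0.35},{"delta_pos": [0,0,-0.03],"yaw": 0,"gripper": 0.35},{"delta_pos": [0,0,-0.03],"yaw": 0,"gripper": 0.35},{"delta_pos": [0.006,-0.003,-0.018],"yaw": 0,"gripper": 0.35},{"delta_pos": [0.018,-0.01,0],"yaw": 0,"gripper": 0.35},{"delta_pos": [0.028,-0.015,0],"yaw": 0,"gripper": 0.35},{"delta_pos": [0.028,-0.015,0],"yaw": 0,"gripper": 0.35},{"delta_pos": [0.028,-0.015,0],"yaw": 0,"gripper": 0.35},{"delta_pos": [0.028,-0.015,0],"yaw": 0,"gripper": 0.35},{"delta_pos": [0.028,-0.015,0],"yaw": 0,"gripper": 0.35},{"delta_pos": [0.024,-0.013,0],"yaw": 0,"gripper": 0.35},{"delta_pos": [0.012,-0.007,0],"yaw": 0,"gripper": 0.35},{"delta_pos": [0.0035,-0.002,0],"yaw": 0,"gripper": 0.35},{"delta_pos": [0,0,0],"yaw": 0,"gripper": 0.35},{"delta_pos": [0,0,0],"yaw": 0,"gripper": 0.35}])

```text
clock: 22.85
tool_pos: [0.6271, -0.0584, 0.1093]
tcp_rot: [1.0, 0.0, -0.0, 0.0]
force: [-1.3, -0.3, 0.1]
finger_gap: 0.0462
```

```bash
python3 go.py 0.6285 -0.0575 0.0075 0
```

```text
t 22.85 pos [ 0.6271 -0.0584  0.1093] theta 0.02 gap 0.0462 F [-1.3 -0.3  0.1] tilt -1.0 j [-0.46  0.52  0.61  1.82 -0.37  0.92  0.32]
before yaw dx,dy,dz [ 0.0014 -0.0009  0.1018] yaw 0.02
after yaw dx,dy,dz [ 0.0014 -0.0009  0.1018] yaw 0.02
```

Request:
move_arm(moves=[{"delta_pos": [0.001,-0.001,0.015],"yaw": 0,"gripper": 0.35},{"delta_pos": [0,0,0.028],"yaw": 0,"gripper": 0.35},{"delta_pos": [0,0,0.028],"yaw": 0,"gripper": 0.35},{"delta_pos": [0,0,0.016],"yaw": 0,"gripper": 0.35},{"delta_pos": [0,0,0.008],"yaw": 0,"gripper": 0.35},{"delta_pos": [0,0,0],"yaw": 0,"gripper": 0.35},{"delta_pos": [0,0,0],"yaw": 0,"gripper": 0.35}])

```text
clock: 23.43
tool_pos: [0.6289, -0.0573, 0.0149]
tcp_rot: [1.0, 0.0, 0.0, 0.0]
force: [-0.3, 0.2, -0.1]
finger_gap: 0.046
```

```bash
python3 go.py 0.6285 -0.0575 0.0075 0;  python3 - <<'E'
from h import *
for n in ("side",):
    p,d=imaging.snapshot(n); cv2.imwrite(f"pics/{n}9.png",p[:,:,::-1])
a=cv2.imread("pics/side9.png")[100:240,180:350]; cv2.imwrite("pics/s9.png",cv2.resize(a,None,fx=4,fy=4,interpolation=cv2.INTER_CUBIC))
E
```

```text
t 23.43 pos [ 0.6289 -0.0573  0.0149] theta 0.01 gap 0.046 F [-0.3  0.2 -0.1] tilt -1.0 j [-0.4   0.64  0.53  1.87 -0.46  0.76  0.38]
before yaw dx,dy,dz [-0.0004  0.0002  0.0074] yaw 0.01
after yaw dx,dy,dz [-0.0004  0.0002  0.0074] yaw 0.01
```

View pics/s9.png

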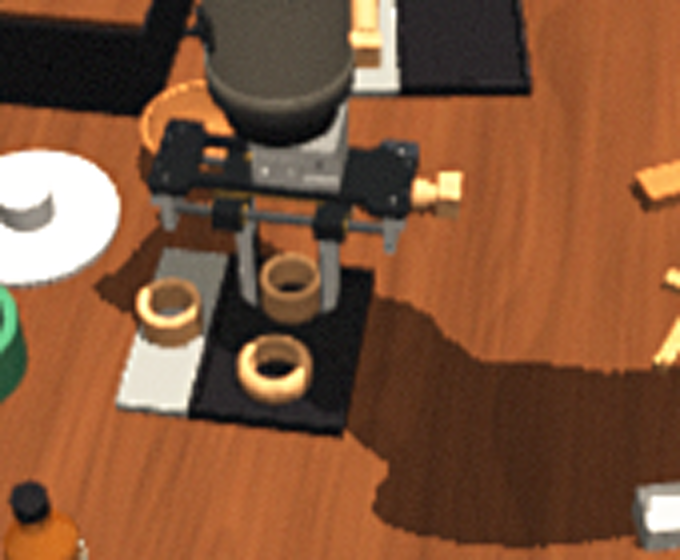

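The tall ring hangs in the tray at crop (290,285), clear of the barrel ring at (275,367). Lowering it and releasing.

Request:
move_arm(moves=[{"delta_pos": [0,0,0.004],"yaw": 0,"gripper": 0.35},{"delta_pos": [0,0,0.0032],"yaw": 0,"gripper": 0.35},{"delta_pos": [0,0,0],"yaw": 0,"gripper": 0.35},{"delta_pos": [0,0,0],"yaw": 0,"gripper": 0.35},{"delta_pos": [0,0,0],"yaw": 0,"gripper": 0.6},{"delta_pos": [0,0,0],"yaw": 0,"gripper": 0.6},{"delta_pos": [0,0,0],"yaw": 0,"gripper": 0.6},{"delta_pos": [0,0,0],"yaw": 0,"gripper": 0.6}])

```text
clock: 24.15
tool_pos: [0.629, -0.0565, 0.0068]
tcp_rot: [1.0, 0.001, -0.0, 0.0]
force: [-0.3, -0.5, -0.5]
finger_gap: 0.0567
```

```bash
python3 go.py 0.5665 -0.1785 0.10 -85
```

```text
t 24.15 pos [ 0.629  -0.0565  0.0068] theta 0.07 gap 0.0567 F [-0.3 -0.5 -0.5] tilt -1.0 j [-0.4   0.65  0.53  1.87 -0.47  0.74  0.39]
before yaw dx,dy,dz [-0.0626  0.1219 -0.0932] yaw 85.07
after yaw dx,dy,dz [ 0.1161  0.0729 -0.0932] yaw 85.07
```

Request:
move_arm(moves=[{"delta_pos": [0,0,-0.01],"yaw": 0,"gripper": 0.6},{"delta_pos": [0,0,-0.025],"yaw": 0,"gripper": 0.6},{"delta_pos": [0,0,-0.03],"yaw": 0,"gripper": 0.6},{"delta_pos": [-0.005,0.01,-0.025],"yaw": 0,"gripper": 0.6},{"delta_pos": [-0.013,0.026,0],"yaw": 0,"gripper": 0.6},{"delta_pos": [-0.015,0.03,0],"yaw": 0,"gripper": 0.6},{"delta_pos": [-0.015,0.03,0],"yaw": 0,"gripper": 0.6},{"delta_pos": [-0.012,0.022,0],"yaw": 0,"gripper": 0.6},{"delta_pos": [-0.003,0.004,0],"yaw": 3,"gripper": 0.6},{"delta_pos": [0,0,0],"yaw": 7,"gripper": 0.6},{"delta_pos": [0,0,0],"yaw": 7,"gripper": 0.6},{"delta_pos": [0,0,0],"yaw": 7,"gripper": 0.6},{"delta_pos": [0,0,0],"yaw": 7,"gripper": 0.6},{"delta_pos": [0,0,0],"yaw": 7,"gripper": 0.6},{"delta_pos": [0,0,0],"yaw": 7,"gripper": 0.6},{"delta_pos": [0,0,0],"yaw": 7,"gripper": 0.6},{"delta_pos": [0,0,0],"yaw": 7,"gripper": 0.6},{"delta_pos": [0,0,0],"yaw": 7,"gripper": 0.6},{"delta_pos": [0,0,0],"yaw": 7,"gripper": 0.6},{"delta_pos": [0,0,0],"yaw": 7,"gripper": 0.6}])

```text
clock: 25.82
tool_pos: [0.5663, -0.1785, 0.0976]
tcp_rot: [0.764, -0.645, 0.0, -0.0]
force: [0.7, 0.1, 0.3]
finger_gap: 0.0562
```

```bash
python3 go.py 0.5665 -0.1785 0.004 -85.3;  python3 - <<'E'
from h import *
for n in ("top","side"):
    p,d=imaging.snapshot(n); cv2.imwrite(f"pics/{n}10.png",p[:,:,::-1])
a=cv2.imread("pics/side10.png")[90:250,180:400]; cv2.imwrite("pics/s10.png",cv2.resize(a,None,fx=3.5,fy=3.5,interpolation=cv2.INTER_CUBIC))
E
```

```text
t 25.82 pos [ 0.5663 -0.1785  0.0976] theta -80.28 gap 0.0562 F [0.7 0.1 0.3] tilt -1.0 j [-0.51  0.62  0.99  1.93 -0.64  0.95 -0.61]
before yaw dx,dy,dz [ 0.0001 -0.0002  0.0936] yaw 5.02
after yaw dx,dy,dz [ 0.     -0.0002  0.0936] yaw 5.02
```

View pics/s10.png

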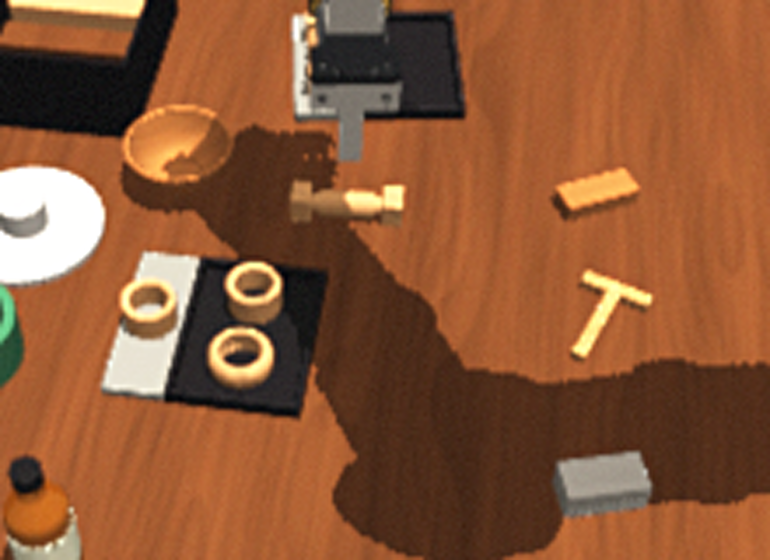

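Both rings lie flat in the ring tray, at crop (255,292) and (241,357). The jaw straddles the spindle at (347,203). I'll finish the yaw and descend.

Request:
move_arm(moves=[{"delta_pos": [0,0,0.015],"yaw": 5,"gripper": 0.6},{"delta_pos": [0,0,0.028],"yaw": 0,"gripper": 0.6},{"delta_pos": [0,0,0.028],"yaw": 0,"gripper": 0.6},{"delta_pos": [0,0,0.014],"yaw": 0,"gripper": 0.6},{"delta_pos": [0,0,0.006],"yaw": 0,"gripper": 0.6},{"delta_pos": [0,0,0],"yaw": 0,"gripper": 0.6},{"delta_pos": [0,0,0],"yaw": 0,"gripper": 0.6}])

```text
clock: 26.5
tool_pos: [0.5666, -0.1791, 0.0069]
tcp_rot: [0.738, -0.675, 0.0, -0.0]
force: [-0.4, -0.0, 1.0]
finger_gap: 0.0564
```

```bash
python3 go.py 0.5665 -0.1785 0.0025 -85.3
```

```text
t 26.5 pos [ 0.5666 -0.1791  0.0069] theta -84.89 gap 0.0564 F [-0.4 -0.   1. ] tilt -1.0 j [-0.43  0.74  0.87  1.97 -0.79  0.81 -0.59]
before yaw dx,dy,dz [-0.0006  0.0001  0.0044] yaw 0.41
after yaw dx,dy,dz [-0.0006  0.0001  0.0044] yaw 0.41
```

Request:
move_arm(moves=[{"delta_pos": [-0.0005,0,0.004],"yaw": 0.4,"gripper": 0.6},{"delta_pos": [0,0,0],"yaw": 0,"gripper": 0.1},{"delta_pos": [0,0,0],"yaw": 0,"gripper": 0.1},{"delta_pos": [0,0,0],"yaw": 0,"gripper": 0.1},{"delta_pos": [0,0,0],"yaw": 0,"gripper": 0.1},{"delta_pos": [0,0,0],"yaw": 0,"gripper": 0.1},{"delta_pos": [0,0,0],"yaw": 0,"gripper": 0.1},{"delta_pos": [0,0,0],"yaw": 0,"gripper": 0.1}])

```text
clock: 27.17
tool_pos: [0.5663, -0.1781, 0.002]
tcp_rot: [0.735, -0.678, 0.0, -0.0]
force: [-0.0, -0.0, 3.8]
finger_gap: 0.0224
```

Request:
move_arm(moves=[{"delta_pos": [0,0,-0.005],"yaw": 0,"gripper": 0.1},{"delta_pos": [0,0,-0.012],"yaw": 0,"gripper": 0.1},{"delta_pos": [0,0,-0.02],"yaw": 0,"gripper": 0.1},{"delta_pos": [0,0,-0.02],"yaw": 0,"gripper": 0.1},{"delta_pos": [0,0,-0.01],"yaw": 0,"gripper": 0.1},{"delta_pos": [0,0,0],"yaw": 0,"gripper": 0.1}])

```text
clock: 27.67
tool_pos: [0.5674, -0.1784, 0.0713]
tcp_rot: [0.735, -0.678, 0.001, -0.001]
force: [0.1, -0.9, 0.0]
finger_gap: 0.0223
```

```bash
python3 go.py 0.538 -0.386 0.10 8.6;  python3 - <<'E'
from h import *
for n in ("side",):
    p,d=imaging.snapshot(n); cv2.imwrite(f"pics/{n}11.png",p[:,:,::-1])
a=cv2.imread("pics/side11.png")[70:230,220:400]; cv2.imwrite("pics/s11.png",cv2.resize(a,None,fx=4,fy=3.5,interpolation=cv2.INTER_CUBIC))
E
```

```text
t 27.67 pos [ 0.5674 -0.1784  0.0713] theta -85.33 gap 0.0223 F [ 0.1 -0.9  0. ] tilt -1.0 j [-0.5   0.66  0.97  1.94 -0.7   0.91 -0.66]
before yaw dx,dy,dz [ 0.2045  0.0462 -0.0287] yaw 86.07
after yaw dx,dy,dz [ 0.0601 -0.2008 -0.0287] yaw 86.07
```

View pics/s11.png

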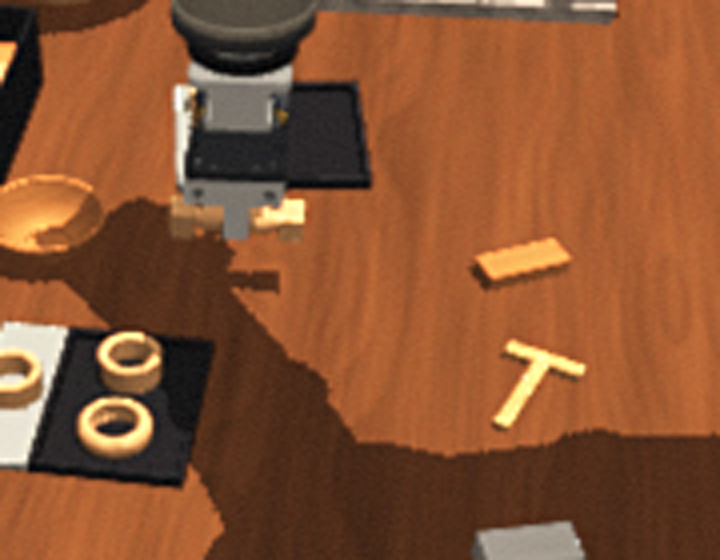

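The spindle is held level, at crop (237,215). Carrying it over and then turning -94°.

Request:
move_arm(moves=[{"delta_pos": [0.012,0.003,-0.012],"yaw": 0,"gripper": 0.1},{"delta_pos": [0.026,0.006,-0.012],"yaw": 0,"gripper": 0.1},{"delta_pos": [0.034,0.008,-0.005],"yaw": 0,"gripper": 0.1},{"delta_pos": [0.036,0.008,0],"yaw": 0,"gripper": 0.1},{"delta_pos": [0.036,0.008,0],"yaw": 0,"gripper": 0.1},{"delta_pos": [0.034,0.008,0],"yaw": 0,"gripper": 0.1},{"delta_pos": [0.02,0.004,0],"yaw": 0,"gripper": 0.1},{"delta_pos": [0.006,0.001,0],"yaw": -3,"gripper": 0.1},{"delta_pos": [0,0,0],"yaw": -7,"gripper": 0.1},{"delta_pos": [0,0,0],"yaw": -7,"gripper": 0.1},{"delta_pos": [0,0,0],"yaw": -7,"gripper": 0.1},{"delta_pos": [0,0,0],"yaw": -7,"gripper": 0.1},{"delta_pos": [0,0,0],"yaw": -7,"gripper": 0.1},{"delta_pos": [0,0,0],"yaw": -7,"gripper": 0.1},{"delta_pos": [0,0,0],"yaw": -7,"gripper": 0.1},{"delta_pos": [0,0,0],"yaw": -7,"gripper": 0.1},{"delta_pos": [0,0,0],"yaw": -7,"gripper": 0.1},{"delta_pos": [0,0,0],"yaw": -7,"gripper": 0.1},{"delta_pos": [0,0,0],"yaw": -7,"gripper": 0.1},{"delta_pos": [0,0,0],"yaw": -7,"gripper": 0.1}])

```text
clock: 29.38
tool_pos: [0.5359, -0.386, 0.0975]
tcp_rot: [1.0, 0.017, -0.001, -0.0]
force: [-0.4, 0.9, -0.7]
finger_gap: 0.0221
```

```bash
python3 go.py 0.538 -0.386 0.09 8.6
```

```text
t 29.38 pos [ 0.5359 -0.386   0.0975] theta 1.97 gap 0.0221 F [-0.4  0.9 -0.7] tilt -1.0 j [ 0.13  0.57  0.56  1.76 -0.36  0.92  0.87]
before yaw dx,dy,dz [0.0021 0.0001 0.0075] yaw -6.63
after yaw dx,dy,dz [0.0021 0.0004 0.0075] yaw -6.63
```

Request:
move_arm(moves=[{"delta_pos": [0.002,0,0],"yaw": -6.6,"gripper": 0.1},{"delta_pos": [0,0,0.015],"yaw": 0,"gripper": 0.1},{"delta_pos": [0,0,0.028],"yaw": 0,"gripper": 0.1},{"delta_pos": [0,0,0.02],"yaw": 0,"gripper": 0.1},{"delta_pos": [0,0,0.006],"yaw": 0,"gripper": 0.1},{"delta_pos": [0,0,0],"yaw": 0,"gripper": 0.1}])

```text
clock: 29.88
tool_pos: [0.5373, -0.3852, 0.0272]
tcp_rot: [0.997, 0.072, -0.002, -0.001]
force: [-0.2, 0.3, -0.0]
finger_gap: 0.0223
```

```bash
python3 go.py 0.538 -0.386 0.006 8.6;  python3 - <<'E'
from h import *
for n in ("top","side",):
    p,d=imaging.snapshot(n); cv2.imwrite(f"pics/{n}12.png",p[:,:,::-1])
a=cv2.imread("pics/side12.png")[60:200,220:390]; b=cv2.imread("pics/top12.png")[120:260,340:510]; cv2.imwrite("pics/s12.png",cv2.resize(np.hstack([a,b]),None,fx=2.3,fy=2.3,interpolation=cv2.INTER_CUBIC))
E
```

```text
t 29.88 pos [ 0.5373 -0.3852  0.0272] theta 8.22 gap 0.0223 F [-0.2  0.3 -0. ] tilt -1.0 j [ 0.18  0.65  0.48  1.79 -0.4   0.81  1.  ]
before yaw dx,dy,dz [0.0006 0.0009 0.0212] yaw -0.38
after yaw dx,dy,dz [0.0006 0.0009 0.0212] yaw -0.38
```

View pics/s12.png

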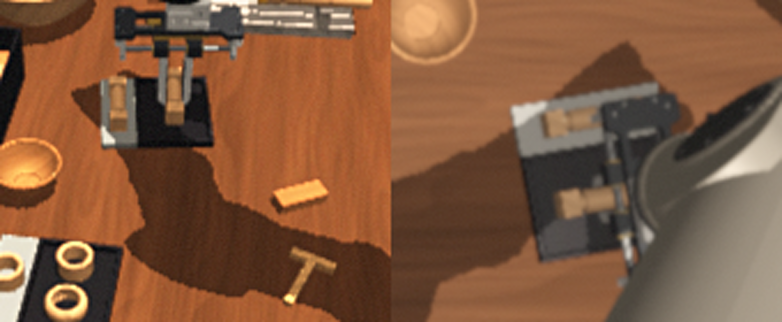

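The spindle is lined up parallel to the sample over the middle of the tray, at left crop (174,95) and right crop (590,203). Lowering the last 21 mm.

Request:
move_arm(moves=[{"delta_pos": [0.0005,0.001,0.01],"yaw": -0.4,"gripper": 0.1},{"delta_pos": [0,0,0.007],"yaw": 0,"gripper": 0.1},{"delta_pos": [0,0,0.003],"yaw": 0,"gripper": 0.1},{"delta_pos": [0,0,0],"yaw": 0,"gripper": 0.1},{"delta_pos": [0,0,0],"yaw": 0,"gripper": 0.1}])

```text
clock: 30.4
tool_pos: [0.5395, -0.386, 0.0088]
tcp_rot: [0.997, 0.076, -0.0, -0.0]
force: [0.3, -0.6, 0.4]
finger_gap: 0.0222
```

```bash
python3 go.py 0.538 -0.386 0.006 8.6
```

```text
t 30.4 pos [ 0.5395 -0.386   0.0088] theta 8.67 gap 0.0222 F [ 0.3 -0.6  0.4] tilt -1.0 j [ 0.19  0.68  0.46  1.79 -0.41  0.78  1.02]
before yaw dx,dy,dz [-0.0015 -0.0002  0.0028] yaw 0.07
after yaw dx,dy,dz [-0.0015 -0.0002  0.0028] yaw 0.07
```

Request:
move_arm(moves=[{"delta_pos": [-0.001,0,0.0025],"yaw": 0,"gripper": 0.1},{"delta_pos": [0,0,0],"yaw": 0,"gripper": 0.1},{"delta_pos": [0,0,0],"yaw": 0,"gripper": 0.1},{"delta_pos": [0,0,0],"yaw": 0,"gripper": 0.45},{"delta_pos": [0,0,0],"yaw": 0,"gripper": 0.45},{"delta_pos": [0,0,0],"yaw": 0,"gripper": 0.45},{"delta_pos": [0,0,0],"yaw": 0,"gripper": 0.45},{"delta_pos": [0,0,0],"yaw": 0,"gripper": 0.45},{"delta_pos": [0,0,-0.01],"yaw": 0,"gripper": 0.45},{"delta_pos": [0,0,-0.025],"yaw": 0,"gripper": 0.45},{"delta_pos": [0,0,-0.035],"yaw": 0,"gripper": 0.45},{"delta_pos": [0,0,-0.035],"yaw": 0,"gripper": 0.45},{"delta_pos": [0,0,-0.035],"yaw": 0,"gripper": 0.45},{"delta_pos": [0,0,-0.03],"yaw": 0,"gripper": 0.45},{"delta_pos": [0,0,-0.015],"yaw": 0,"gripper": 0.45},{"delta_pos": [0,0,0],"yaw": 0,"gripper": 0.45}])

```text
clock: 31.73
tool_pos: [0.5398, -0.3874, 0.1963]
tcp_rot: [0.997, 0.075, 0.003, 0.001]
force: [0.4, 0.4, -0.7]
finger_gap: 0.0423
```

```bash
python3 go.py 0.45 -0.02 0.2 8.6;  python3 - <<'E'
from h import *
for n in ("top","side",):
    p,d=imaging.snapshot(n); cv2.imwrite(f"pics/{n}13.png",p[:,:,::-1])
a=cv2.imread("pics/side13.png"); b=cv2.imread("pics/top13.png"); cv2.imwrite("pics/s13.png",cv2.resize(np.hstack([a,b]),None,fx=.78,fy=.78,interpolation=cv2.INTER_AREA))
E
```

```text
t 31.73 pos [ 0.5398 -0.3874  0.1963] theta 8.64 gap 0.0423 F [ 0.4  0.4 -0.7] tilt -1.0 j [ 0.11  0.46  0.58  1.67 -0.28  1.09  0.92]
before yaw dx,dy,dz [-0.0336 -0.3768 -0.0037] yaw 0.04
after yaw dx,dy,dz [-0.0339 -0.3767 -0.0037] yaw 0.04
```

View pics/s13.png

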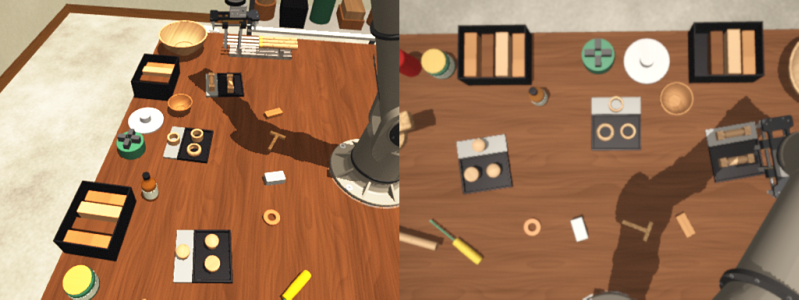

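All five pieces appear placed. I'll move the arm clear of the spindle tray so I can do a final check.

Request:
move_arm(moves=[{"delta_pos": [-0.002,-0.015,-0.01],"yaw": 0,"gripper": 0.45},{"delta_pos": [-0.003,-0.03,-0.01],"yaw": 0,"gripper": 0.45},{"delta_pos": [-0.003,-0.034,0],"yaw": 0,"gripper": 0.45},{"delta_pos": [-0.003,-0.034,0],"yaw": 0,"gripper": 0.45},{"delta_pos": [-0.003,-0.034,0],"yaw": 0,"gripper": 0.45},{"delta_pos": [-0.003,-0.034,0],"yaw": 0,"gripper": 0.45},{"delta_pos": [-0.003,-0.034,0],"yaw": 0,"gripper": 0.45},{"delta_pos": [-0.003,-0.034,0],"yaw": 0,"gripper": 0.45},{"delta_pos": [-0.003,-0.034,0],"yaw": 0,"gripper": 0.45},{"delta_pos": [-0.003,-0.034,0],"yaw": 0,"gripper": 0.45},{"delta_pos": [-0.003,-0.034,0],"yaw": 0,"gripper": 0.45},{"delta_pos": [-0.002,-0.02,0],"yaw": 0,"gripper": 0.45},{"delta_pos": [0,0,0],"yaw": 0,"gripper": 0.45},{"delta_pos": [0,0,0],"yaw": 0,"gripper": 0.45}])

```text
clock: 33.0
tool_pos: [0.4483, -0.0237, 0.2107]
tcp_rot: [0.997, 0.077, -0.001, 0.0]
force: [-0.3, -0.6, 0.1]
finger_gap: 0.0423
```

```bash
python3 go.py;  python3 - <<'E'
from h import *
D={}
for n in ("top","side",):
    p,d=imaging.snapshot(n); cv2.imwrite(f"pics/{n}14.png",p[:,:,::-1]); D[n]=cloud(n,d)
a=cv2.imread("pics/side14.png")[60:220,200:360]; b=cv2.imread("pics/top14.png")[140:250,380:490]
cv2.imwrite("pics/s14.png",np.hstack([cv2.resize(a,(390,390),interpolation=cv2.INTER_CUBIC),cv2.resize(b,(390,390),interpolation=cv2.INTER_CUBIC)]))
T=dict(knob=((.507,.381),9.3),ring=((.6285,-.0215),0),spindle=((.538,-.386),8.6))
def chk(nm,n,y0,y1):
    c,a=T[n]; a=np.radians(a); Q=D[nm]; dx,dy=Q[...,0]-c[0],Q[...,1]-c[1]
    X=dx*np.cos(a)+dy*np.sin(a); Y=-dx*np.sin(a)+dy*np.cos(a)
    m=(abs(X)<.048)&(Y>y0)&(Y<y1)&(Q[...,2]>.016)&(Q[...,2]<.08)
    if m.sum()<5: print(nm,n,"few",m.sum()); return
    lo=np.percentile(np.stack([X[m],Y[m]],1),[2,98],axis=0)*1000
    print(nm,n,m.sum(),"x",np.round(lo[:,0]),"y",np.round(lo[:,1]),"ztop",np.round(np.percentile(Q[m][:,2],95),4))
for nm in D:
    chk(nm,"knob",0,.068);chk(nm,"knob",-.068,0);chk(nm,"ring",-.068,-.01);chk(nm,"ring",0,.068);chk(nm,"spindle",-.068,.068)
for n,z in (("oil_bottle",0),("bowl",0)):
    print(n,[np.round(at_z("side",x["pixel"],z)[:2],3) for x in imaging.pinpoint("side",n)[:1]],[np.round(at_z("top",x["pixel"],z)[:2],3) for x in imaging.pinpoint("top",n)[:1]])
print(arm.get_obs()["clock"])
E
```

```text
t 33.0 pos [ 0.4483 -0.0237  0.2107] theta 8.81 gap 0.0423 F [-0.3 -0.6  0.1] tilt -1.0 j [-0.51  0.03  0.43  2.1  -0.02  1.01  0.09]
top knob 273 x [-18.  20.] y [15. 53.] ztop 0.0424
top knob 239 x [-17.  18.] y [-51. -13.] ztop 0.0449
top ring 153 x [-21.  23.] y [-57. -15.] ztop 0.0359
top ring 206 x [-25.  25.] y [ 9. 58.] ztop 0.0294
top spindle 446 x [-10.  14.] y [-47.  51.] ztop 0.0329
side knob 326 x [-19.  20.] y [15. 53.] ztop 0.0408
side knob 253 x [-17.  19.] y [-49. -13.] ztop 0.0429
side ring 151 x [-22.  20.] y [-56. -14.] ztop 0.0345
side ring 136 x [-25.  23.] y [10. 58.] ztop 0.0289
side spindle 30 x [-12.   8.] y [ 7. 53.] ztop 0.0304
oil_bottle [array([0.725, 0.222])] []
bowl [array([ 0.727, -0.201])] [array([ 0.721, -0.204])]
33.3
```

View pics/s14.png

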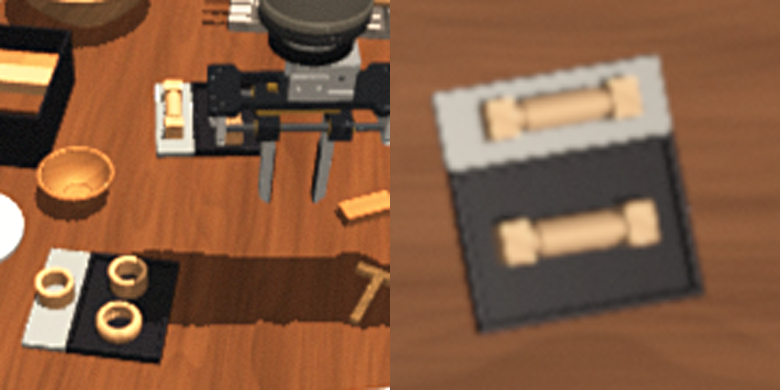

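View pics/side14.png

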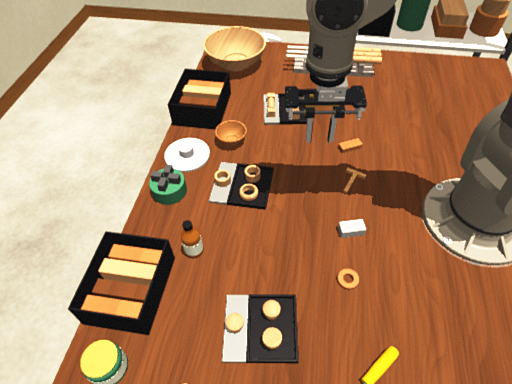

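```bash
python3 - <<'E'
import cv2, numpy as np
a=cv2.imread("pics/side0.png").astype(int); b=cv2.imread("pics/side14.png").astype(int)
for n,(x0,x1,y0,y1) in dict(bottle=(175,210,215,262),bowl=(210,252,115,155)).items():
    print(n,"mean/max abs diff",abs(a-b)[y0:y1,x0:x1].mean().round(2),abs(a-b)[y0:y1,x0:x1].max())
a=cv2.imread("pics/top0.png").astype(int); b=cv2.imread("pics/top14.png").astype(int)
for n,(x0,x1,y0,y1) in dict(bottle=(160,195,105,140),bowl=(330,380,100,150)).items():
    print(n,"top",abs(a-b)[y0:y1,x0:x1].mean().round(2),abs(a-b)[y0:y1,x0:x1].max())
E
```

```text
bottle mean/max abs diff 2.1 14
bowl mean/max abs diff 2.1 11
bottle top 5.47 10
bowl top 6.19 11
```

The bottle and bowl pixels match the first pictures, apart from noise and exposure, so neither has moved. Handing in.

```bash
python3 - <<'E'
from bench import arm
print(arm.sign_off()); print(arm.get_obs()["clock"])
E
```

```text
the job is handed in; nothing more can be done
None
the job is handed in; nothing more can be done
```

All five pieces are in their trays, and I handed the job in at about 33 s of the 112 s allowed. Both knobs stand upright in the knob tray, both rings lie flat in the ring tray, and the spindle lies along y in the spindle tray.

- **Final checks:** in the last top and side pictures every piece sits inside its tray walls, clear of its neighbour. The tops measured about 1–4 mm above nominal, the same offset I saw before moving anything, so I take them to be resting on the floors. The arm was holding at 21 cm, touching nothing.
- **Bystanders:** the oil bottle and bowl look unmoved in before-and-after pictures from both cameras.
- **Checks that fell short or disagreed:**
    - **Bottle position:** the trained network put the bottle about 14 mm from its first reading in the last side view and missed it from the top. The pictures show no change, so I took that as a network error.
    - **Barrel ring grip:** it gripped at 51 mm against about 53 expected, but it lifted level and was set down flat.
    - **Spindle in the side view:** the arm partly hid the spindle in the last side picture, so its pose rests mainly on the top view.

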